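# Crack a walnut on the patio table with a plier nutcracker, kernel whole

## Robot

A 6-joint arm with a two-finger parallel gripper is mounted at the origin on the work surface. World frame = base frame: x ahead of the robot, y to its left, z up, the work surface at z = 0. Lengths are in m, angles in rad, forces in N, time in s.
With the tool pointing down it reaches from about 0.275 to 0.725 m from the base axis. Payload 15.9 kg.
Tool frame: the origin (TCP) lies at the very end of the fingers, on their centre line; the grasp point (between the pads) lies 19 mm behind it; z points along the fingers, y is the direction in which the jaws open and shut (so a half turn about z gives the same grasp; the last joint's range is limited). The gripper opens to 85 mm and grips with 20 to 120 N. Pads are 22 mm wide; open, the fingers measure 114 mm over their backs; the gripper's body (76 mm by 85 mm) begins 54 mm behind the grasp point. The pads swing forward as they close: fully open they stand 13 mm farther back than shut.
Start: joints at [-1.203, 0.213, -0.034, 1.323, 0, 1.571], TCP at [0.18, -0.467, 0.199] pointing down, gripper open.
Joint ranges: [-2.98, 2.98], [-0.74, 1.72], [-1.14, 1.35], [-2.1, 2.04], [-1.57, 1.44], [-3.14, 3.14]. Speed limits (rad/s): [1.89, 1.89, 2.39, 2.57, 3.14, 3.14].

## Interface

Orientations are given as a rotation vector (axis times angle).
In Python, from station import arm, grab_frame, close_job gives the robot as it stands.
- The arm moves only by the shell command python3 -m handwheel 'ROWS' [FORCE]. ROWS is JSON, a list of rows, each a list of 3 entries, a list of its own where there are three numbers: the opening, from 0 (shut) to 1 (fully open), then the shift along the tool's x, y, z in units of 25 mm (1.0 is 25 mm), then the turn about the tool's z in units of 6 degrees (1.0 is 6 degrees). A call has exactly 8 rows; each row is the pose to reach, as a shift and turn from the pose measured when the call began, along the tool's axes at that moment; what a row does not reach only later rows make up. A row lasts 1/12 s, in which the tool goes at most 41.7 mm and 7.16 degrees, less where a joint would pass 70% of its speed; a pose out of reach is approached as far as the arm can. A call with a gripper value outside its range is refused whole. The fingers move at their own pace and stop on an object; FORCE is the grip in N (left out, the last holds). Time passes only in rows, so rows that repeat a pose let the fingers close, or fill a call up. It gives the time, the measured TCP pose, the force and the opening at its end, in the units of the state.
- arm.state(): the state, without advancing time (a new reading comes with each control period).
- grab_frame(name): name is "scene" or "top" or "wrist"; returns a dict with "image" (400x640x3 uint8, red, green, blue), "fx", "fy", "cx", "cy" (pixels), "xyz" and "orientation" of the camera in the world; the wrist camera has in their place "hand_eye" (4x4, takes a point from camera to tool coordinates, whose origin is the TCP and whose axes are the flange's). Camera axes: x right, y down, z forward; pixel columns grow to the right and rows downward; lengths in m; the calibration is good to about 2 mm. A picture is of the moment at which its call begins: read the wrist's pose just before it. There is no depth.
- close_job(): hands the job in, once; it reports no verdict.
The state is a dict: "time_s": time; "joint_pos": joint angles; "joint_vel": joint speeds; "joint_torque": joint torques, N m; "position": TCP position; "orientation": TCP orientation; "contact_force": force on the tool from outside, world axes, zero at the start; "wrist_torque": the same for the moment, N m; "width": finger opening in m.
Only numpy, scipy, OpenCV 4.12 (cv2) and the standard library are available. Lean on these libraries where they do the work, as an engineer would, in place of code of your own. Each camera call takes 0.05 s, during which the arm holds its last target.

## Task

Take the walnut off its coaster, stand it in the jaws of the nutcracker that lies open on the glass, with its two cheeks towards the jaws, and let go of it. Then squeeze the two handles together until you feel the shell give, stop at once so that the kernel is not crushed, and let go, leaving the cracked nut in the jaws and the nutcracker lying on the table. Crack it with the nutcracker, not with your fingers, do not handle the nut again once it is cracked, and leave the lantern, the plant pot and the grill brush where they are.

Things in the scene. Friction and masses are not known exactly. Their poses are not given: they have to be found in the camera images.
- walnut: Tan whole walnut, 20 g, 36 mm tall, standing on its flat end on coaster_a. Origin: centre of its underside, z up. The raised seam lies in its x-z plane: 33 mm wide along x, rigid that way. Its cheeks face +y and -y: 33 mm from cheek to cheek, but up to 3.3 mm more or less from nut to nut (all on the +y side); the shell gives only when pressed cheek to cheek.
- walnut_middle (a point): Middle of the walnut, 17 mm above its underside. Its sides are upright from 12 to 22 mm above the underside and round off above and below; the jaws reach up to 16 mm, so hold it by its upper half (fingertips 18 to 22 mm above the underside) to set it into them.
- shell (a joint): How far the shell has caved in from cheek to cheek, m; 0 = whole. The force on the cheeks peaks at about 26 N (varies by a few N) near 1.5 mm, then falls to almost nothing by 3.6 mm: cracked, and it stays so (eased off sooner, it springs back). It rests at 3.8 to 4.8; beyond, the kernel bears and is crushed at 5.2 mm, at only some 20 N: the force that cracks the shell, if kept on, crushes the kernel.
- nutcracker: Steel plier nutcracker, loose, flat on the table: two 8 mm thick bars, 16 mm tall, 155 mm long, hinged on an upright pin (17 mm tall). Origin: pin axis at table height, z up, x from the pin to the handle ends. This body is the -y arm; the other arm is turned to +y by joint upper_arm (q), so the midline leaves the pin at q/2 from x. Jaws 40 mm, handles 70 to 150 mm along it. 0.2 kg.
- upper_arm (a joint): Angle q between the arms, rad: 0 = handles nearly touching, 0.40 to 0.46 at the start, limits -0.05 and 0.58; light friction, no spring. Outer faces of the handles, r = 70 to 150 mm from the pin, are 2 x (12.2 mm + r q/2) apart within 2 mm: 68 mm at r = 95 for q = 0.46. They meet a 33 mm nut at q = 0.22. A squeeze at r presses the nut r/40 mm times as hard (about 10 N at r = 105 cracks it).
- jaw_a (a point): Middle of the -y jaw's face, 8 mm above the table, 40 mm from the pin: a shallow flat pocket 24 mm long, serrated. The nut belongs midway between jaw_a and jaw_b. Moves with body nutcracker.
- jaw_b (a point): Middle of the +y (turning) jaw's face, the same; the two faces are 24 mm + 40 mm x q apart.
- grip_a (a point): Middle of the -y handle bar, 110 mm from the pin, 8 mm above the table.
- grip_b (a point): Middle of the +y handle bar (the turning arm), 110 mm from the pin, 8 mm above the table.
- coaster_a: Round grey hard silicone coaster, 94 mm across, 5 mm thick, fixed to the table; the walnut starts within 12 mm of its centre. Origin: centre of its underside.
- coaster_b: The other, empty coaster, the same; the two change places from run to run. Origin: centre of its underside.
- lantern: Bystander: solar lantern, black base 110 mm across with a small toggle switch, cream diffuser, 200 mm tall with its wire handle. Origin: centre of its underside.
- plant_pot: Bystander: small green plastic plant pot with soil, 87 mm across, 70 mm tall. Origin: centre of its underside.
- grill_brush: Bystander: stainless grill brush with black handle, 340 mm long, 45 mm tall, lying along its own x. Origin: near its middle, at the table.
Not all that is in view belongs to the job. Of the things that look like the nutcracker, the largest one is meant.

How it is judged:
On the way, in this order (a step that is already met when the one before it is completed fails the run):
1. the walnut stands whole on the table between the two jaws, let go of by the fingers (horizontal distance between walnut and jaw_a below 0.028 m and horizontal distance between walnut and jaw_b below 0.028 m and height (world z) of walnut below 0.006 m and angle between walnut's own z axis and vertical below 0.35 rad and value of joint shell below 0.0015 m and contact force between the fingers and walnut below 0.2 N), for 0.2 s.
2. squeezed by the nutcracker, the shell has given (caved in by more than 3.2 mm) (horizontal distance between walnut and jaw_a below 0.023 m and horizontal distance between walnut and jaw_b below 0.023 m and value of joint shell above 0.0032 m and contact force between the fingers and walnut below 0.2 N), for 0.1 s.
At the end, for the whole second after the job is handed in: The walnut's shell is caved in by more than 3.2 mm and less than 5.2 mm; the nut still stands in the jaws (its middle within 23 mm of each jaw face's middle, tilted less than 0.5 rad) on the table; the nutcracker lies flat on the table; both are at rest and let go (horizontal distance between walnut and jaw_a below 0.023 m and horizontal distance between walnut and jaw_b below 0.023 m and value of joint shell between 0.0032 and 0.0052 m and height (world z) of walnut below 0.008 m and angle between walnut's own z axis and vertical below 0.5 rad and height (world z) of nutcracker below 0.006 m and angle between nutcracker's own z axis and vertical below 0.1 rad and linear speed of each of walnut, nutcracker below 0.02 m/s); the robot touches nothing.
It fails at once if the kernel is crushed (the shell is driven in by more than 5.2 mm) (value of joint shell above 0.0052 m).
It fails at once if the fingers are on the walnut while its shell gives or after it has cracked (contact force between the fingers and walnut above 0.5 N and value of joint shell above 0.0015 m).
It fails at once if the lantern, plant pot or grill brush is shifted by more than 20 mm (distance of any of lantern, plant_pot, grill_brush from where it was at the start of the episode above 0.02 m).
It also fails if it takes over 61 s, if anything falls off the work surface, if the arm or the gripper's body presses on something with over 40 N, if the wrist force passes 120 N, or if a joint passes its speed limit or range.

## Working session

There is one attempt and no reset: what is moved stays moved. The work goes in short steps, Python scripts to look and compute and a shell command to move; the robot and the scene stay as the last step left them, time stands still between calls to the robot, and variables do not carry over. Pictures are saved under pics/ and viewed, and the job is handed in when it is done.

```bash
ls; mkdir -p pics; python3 - <<'E'
from station import arm, grab_frame
import cv2
s=arm.state(); print(s)
for n in ["scene","top"]:
    f=grab_frame(n); cv2.imwrite(f"pics/{n}0.png",f["image"][:,:,::-1])
    print(n,{k:v for k,v in f.items() if k!="image"})
E
```

```text
pics
{'time_s': 0.0, 'joint_pos': array([-1.20299790e+00,  2.13334448e-01, -3.50864535e-02,  1.32344785e+00,
        1.02034985e-05,  1.57078425e+00]), 'joint_vel': array([-0.00121706, -0.00123197, -0.00010022,  0.00071618, -0.00141678,
       -0.00137233]), 'joint_torque': array([ 1.40151849e-03, -6.86154199e+01,  4.87121451e+01,  1.72335719e-02,
        3.83693896e-05,  2.23906773e-05]), 'position': array([ 0.17965277, -0.46621799,  0.19821615]), 'orientation': array([-3.08757768e+00, -5.74311006e-01,  2.92179887e-04]), 'contact_force': array([ 0.47977934, -0.28493   , -0.31141281]), 'wrist_torque': array([-0.02040348,  0.00231096,  0.01095909]), 'width': 0.08539306440241592}
scene {'fx': 442.35726316329516, 'fy': 442.35726316329516, 'cx': 317.47440645914423, 'cy': 201.1664015994989, 'xyz': array([1.18923728, 0.34177318, 0.88884318]), 'orientation': array([-1.37466721, -2.24531584,  0.86612743])}
top {'fx': 401.9912134414364, 'fy': 401.9912134414364, 'cx': 323.9258361315375, 'cy': 196.82960310449988, 'xyz': array([ 0.45316339, -0.03694005,  1.2482174 ]), 'orientation': array([-2.19096018,  2.16674853, -0.03868773])}
```

View pics/scene0.png

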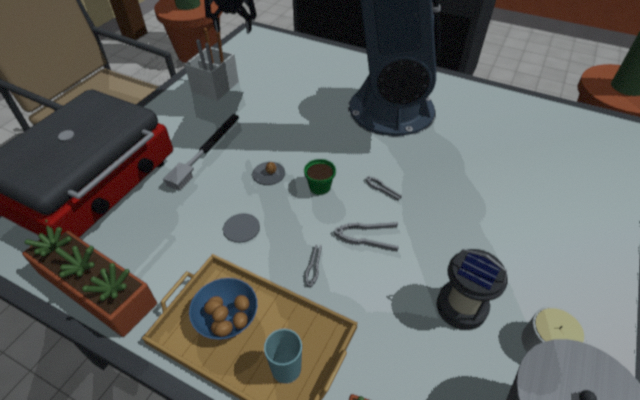

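View pics/top0.png

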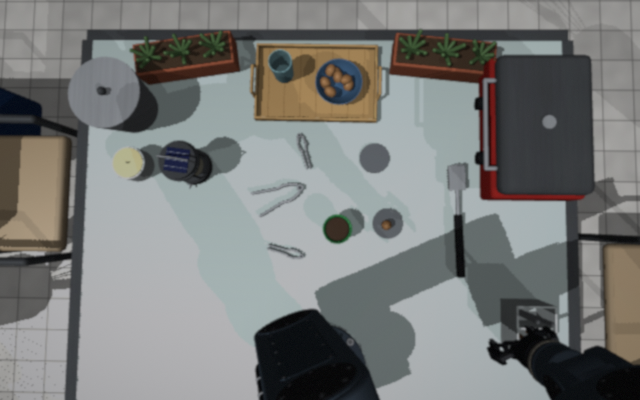

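Walnut-like things: the nut on a coaster at top (386,224) and the nuts in the bowl (340,80). Nutcracker-like things: (278,195), which is the largest, (305,150) and (286,250). I choose the nut on the coaster and the plier at (278,195), and check both in a close crop.

```bash
cat > h.py <<'E'
import numpy as np, cv2
from scipy.spatial.transform import Rotation as R
from station import arm, grab_frame
def cam(name):
    s=arm.state(); f=grab_frame(name)
    K=np.array([[f["fx"],0,f["cx"]],[0,f["fy"],f["cy"]],[0,0,1]])
    if "hand_eye" in f:
        T=np.eye(4);T[:3,:3]=R.from_rotvec(s["orientation"]).as_matrix();T[:3,3]=s["position"]
        T=T@np.array(f["hand_eye"])
    else:
        T=np.eye(4);T[:3,:3]=R.from_rotvec(f["orientation"]).as_matrix();T[:3,3]=f["xyz"]
    return f["image"],K,T
def ray(px,K,T,z):
    d=T[:3,:3]@(np.linalg.inv(K)@np.array([px[0],px[1],1.])); c=T[:3,3]
    return c+d*(z-c[2])/d[2]
def proj(p,K,T):
    q=T[:3,:3].T@(np.array(p)-T[:3,3]); q=K@q; return q[:2]/q[2]
def save(name,im): cv2.imwrite("pics/"+name,im[:,:,::-1])
def totool(v,s):
    return R.from_rotvec(s["orientation"]).as_matrix().T@np.array(v)
E
python3 - <<'E'
from h import *
im,K,T=cam("top")
save("top1.png",cv2.resize(im[120:270,230:430],None,fx=4,fy=4,interpolation=cv2.INTER_CUBIC))
for n,p,z in [("nut",(386,224),.03),("coasterA",(388,223),.005),("coasterB",(374.5,157.5),.005),("pin",(302,186),.016),("h1",(250,190),.016),("h2",(261,214),.016),("pot",(336,229),.07),("lantern",(185,162),.15)]: print(n,ray(p,K,T,z).round(3))
s=arm.state();print(R.from_rotvec(s["orientation"]).as_matrix().round(3))
im,K,T=cam("wrist"); save("wr0.png",im)
print(T.round(3), np.linalg.inv(np.block([[R.from_rotvec(s["orientation"]).as_matrix(),s["position"][:,None]],[np.zeros((1,3)),np.ones((1,1))]]))@T)
E
```

```text
nut [ 0.446 -0.195  0.03 ]
coasterA [ 0.449 -0.204  0.005]
coasterB [ 0.652 -0.162  0.005]
pin [0.56  0.062 0.016]
h1 [0.546 0.223 0.016]
h2 [0.472 0.187 0.016]
pot [ 0.43  -0.044  0.07 ]
lantern [0.612 0.377 0.15 ]
[[ 0.933  0.36  -0.   ]
 [ 0.36  -0.933  0.001]
 [ 0.    -0.001 -1.   ]]
[[ 0.36  -0.892 -0.274  0.25 ]
 [-0.933 -0.344 -0.106 -0.44 ]
 [ 0.001  0.294 -0.956  0.373]
 [ 0.     0.     0.     1.   ]] [[ 3.84768746e-04 -9.55940397e-01 -2.93560570e-01  7.48851760e-02]
 [ 9.99998587e-01 -1.12631543e-04  1.67746385e-03  2.07977731e-04]
 [-1.63661964e-03 -2.93560801e-01  9.55939003e-01 -1.74873678e-01]
 [ 0.00000000e+00  0.00000000e+00  0.00000000e+00  1.00000000e+00]]
```

View pics/top1.png

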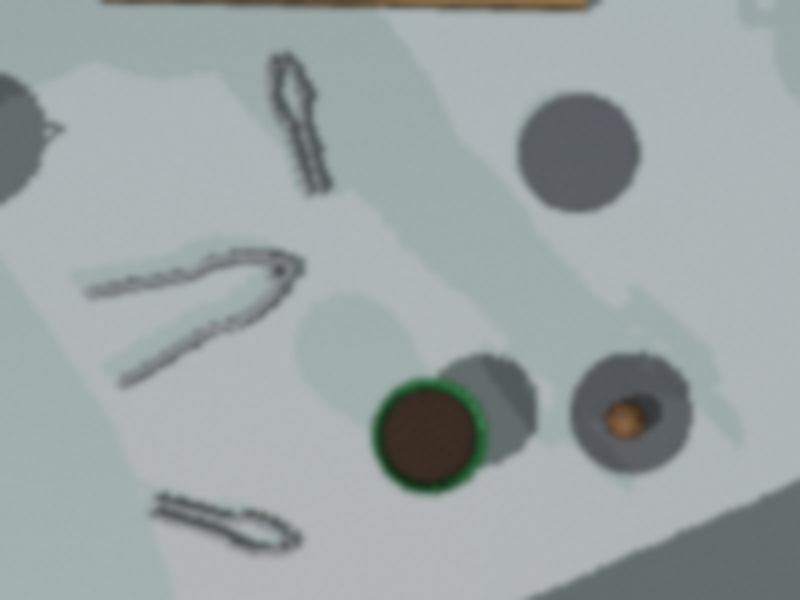

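View pics/wr0.png

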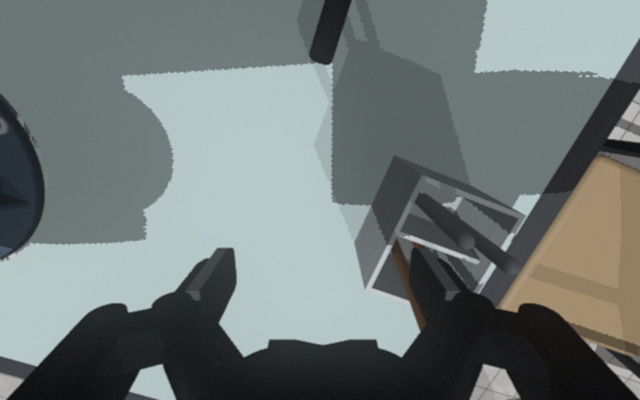

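The crop agrees with the description: the largest plier at about (300,187) has its pin on the right and its handles to the left, and the walnut stands on the right-hand coaster. I move above the nut for a wrist look.

```bash
python3 -m handwheel '[[1,[1,-0.4,0],0],[1,[2.3,-1,0],0],[1,[3.7,-1.7,0],0],[1,[5.1,-2.3,0],0],[1,[6.5,-3,0],0],[1,[7.9,-3.6,0],0],[1,[9.3,-4.3,0],0],[1,[10.4,-4.8,0],0]]'
python3 - <<'E'
from h import *
s=arm.state(); print(s["position"],s["contact_force"],totool(np.array([.446,-.195,.2])-s["position"],s)/.025)
im,K,T=cam("wrist"); save("wr1.png",im)
E
```

```text
time_s: 0.87
position: [0.3805, -0.2586, 0.1985]
orientation: [-3.088, -0.576, -0.0]
contact_force: [0.7, -0.6, -0.1]
width: 0.0854
[ 0.38047079 -0.25863815  0.1985409 ] [ 0.68451339 -0.57945593 -0.11821984] [ 3.36230394 -1.43016933 -0.05621608]
```

View pics/wr1.png

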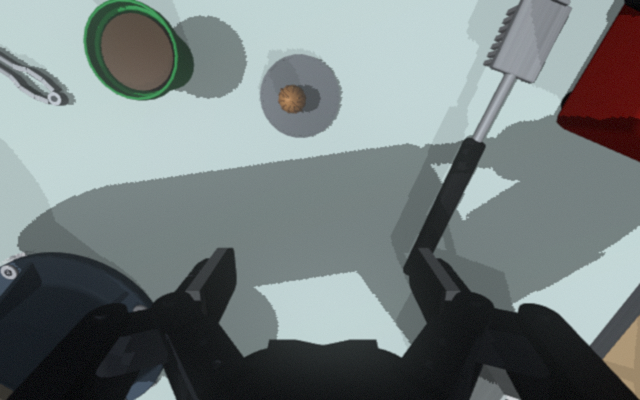

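The wrist view shows the nut at (291,98) on its coaster, the pot rim at (135,45) and the brush on the right. I go closer.

```bash
python3 -m handwheel '[[1,[0.6,-0.2,0.4],0],[1,[1.4,-0.6,1],0],[1,[2.2,-0.9,1.7],0],[1,[2.6,-1.2,2.3],0],[1,[2.9,-1.4,2.8],0],[1,[2.9,-1.4,2.8],0],[1,[2.9,-1.4,2.8],0],[1,[2.9,-1.4,2.8],0]]'
python3 - <<'E'
from h import *
s=arm.state()
im,K,T=cam("wrist"); save("wr2.png",im)
c=proj([.446,-.195,.02],K,T).astype(int); print(c)
x0,y0=max(c[0]-80,0),max(c[1]-60,0)
save("wr2c.png",cv2.resize(im[y0:y0+130,x0:x0+170],None,fx=4.5,fy=4.5,interpolation=cv2.INTER_CUBIC)); print(x0,y0)
E
```

```text
time_s: 1.58
position: [0.438, -0.1977, 0.1293]
orientation: [-3.087, -0.578, -0.003]
contact_force: [0.1, -0.0, -0.2]
width: 0.0853
[322 175]
242 115
```

View pics/wr2.png

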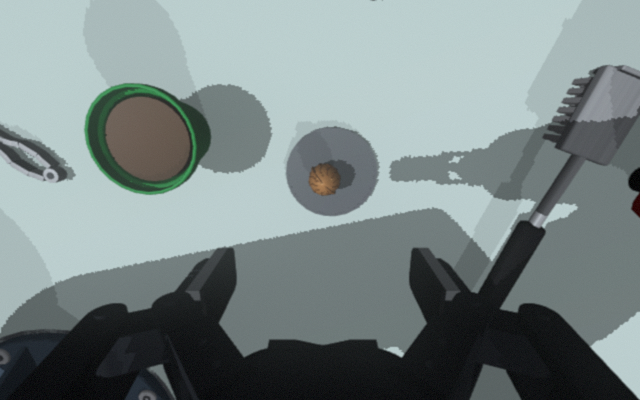

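View pics/wr2c.png

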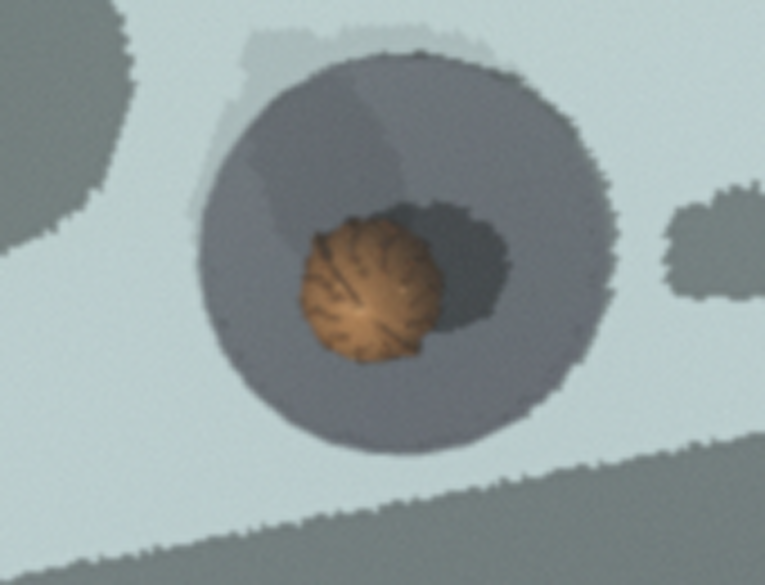

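The nut is at about (323,180), with the raised seam ends at about (312,168) and (335,193), some 47° off the jaw line.

```bash
python3 - <<'E'
from h import *
s=arm.state()
im,K,T=cam("wrist")
hsv=cv2.cvtColor(im,cv2.COLOR_RGB2HSV)
m=((hsv[...,0]<22)&(hsv[...,1]>100)).astype(np.uint8)
n,l,st,ce=cv2.connectedComponentsWithStats(m[:, :420][140:220]); i=1+st[1:,4].argmax(); print(st[i],ce[i]+[0,140])
c=ce[i]+[0,140]
a,b=(242+315/4.5,115+238/4.5),(242+420/4.5,115+350/4.5)
for z in (.02,.025):
    A,B=ray(a,K,T,z),ray(b,K,T,z); print(A,B,(A+B)/2,np.linalg.norm(A-B),ray(c,K,T,z))
d=totool(B-A,s); print("turn deg",np.degrees(np.arctan2(-d[0],d[1])))
print(s["joint_pos"].round(3))
# finger tips in wrist image
for u in [(222,248),(235,249),(412,249),(428,250)]:
    r=np.linalg.inv(K)@np.array([u[0],u[1],1.]); 
    He=np.linalg.inv(np.block([[R.from_rotvec(s["orientation"]).as_matrix(),s["position"][:,None]],[np.zeros((1,3)),np.ones((1,1))]]))@T
    r=He[:3,:3]@r; t=(0.011-He[0,3])/r[0]; print(u,(He[:3,3]+t*r).round(4))
E
```

```text
[309  27  26  28 488] [321.48565574 181.57377049]
[ 0.44950493 -0.18330367  0.02      ] [ 0.43431015 -0.21389742  0.02      ] [ 0.44190754 -0.19860055  0.02      ] 0.034159314544815085 [ 0.44005182 -0.19686046  0.02      ]
[ 0.45052669 -0.18309184  0.025     ] [ 0.43559889 -0.21314805  0.025     ] [ 0.44306279 -0.19811995  0.025     ] 0.033559125093351655 [ 0.44123967 -0.19641043  0.025     ]
turn deg 47.617982672738165
[-4.260e-01  1.970e-01 -2.310e-01  1.142e+00  2.000e-03  2.346e+00]
(222, 248) [ 0.011  -0.0462 -0.0499]
(235, 249) [ 0.011  -0.0399 -0.0509]
(412, 249) [ 0.011   0.0418 -0.051 ]
(428, 250) [ 0.011   0.0489 -0.052 ]
```

```bash
python3 -m handwheel '[[0.7,[0,0,0.3],1],[0.7,[0,0,0.6],2],[0.7,[0,0,0.9],3],[0.7,[0,0,1.1],4.1],[0.7,[0,0,1.2],5.2],[0.7,[0,0,1.2],6.3],[0.7,[0,0,1.2],7.3],[0.7,[0,0,1.2],7.9]]' 20
python3 - <<'E'
from h import *
s=arm.state(); print(s["joint_pos"].round(3),s["position"],totool(np.array([.4413,-.1976,.05])-s["position"],s)/.025)
im,K,T=cam("wrist"); save("wr3.png",im); print(K[0,0])
for z in (.015,.025): print(proj([.4413,-.1976,z],K,T))
E
```

```text
time_s: 2.35
position: [0.4352, -0.2051, 0.1002]
orientation: [-3.055, 0.695, -0.007]
contact_force: [0.2, -0.6, 0.1]
width: 0.0597
[-0.447  0.214 -0.286  1.068  0.009  3.142] [ 0.43524382 -0.20510428  0.10022545] [ 0.08386938 -0.35680676  2.01260898]
297.4220472861452
[312.38863802 188.62447805]
[311.93097484 191.68264449]
```

View pics/wr3.png

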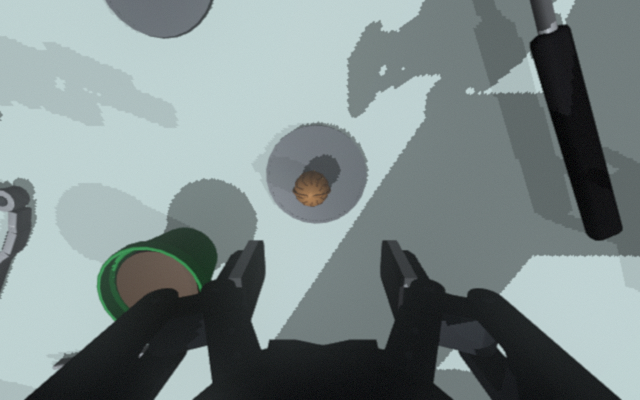

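The last joint has come to its limit at 3.14, so I back it off a little and check the seam against the jaw line.

```bash
python3 -m handwheel '[[0.7,[0,-0.1,0],-0.2],[0.7,[0.05,-0.2,0],-0.4],[0.7,[0.05,-0.3,0],-0.5],[0.7,[0.1,-0.35,0.2],-0.5],[0.7,[0.1,-0.35,0.4],-0.5],[0.7,[0.1,-0.35,0.4],-0.5],[0.7,[0.1,-0.35,0.4],-0.5],[0.7,[0.1,-0.35,0.4],-0.5]]' 20
python3 - <<'E'
from h import *
s=arm.state(); print(s["joint_pos"].round(3),s["position"],totool(np.array([.4413,-.1976,.05])-s["position"],s)/.025)
print(R.from_rotvec(s["orientation"]).as_matrix().round(3))
im,K,T=cam("wrist")
print(proj([.4413,-.1976,.02],K,T))
c=proj([.4413,-.1976,.02],K,T).astype(int); x0,y0=c-[50,40]
save("wr4c.png",cv2.resize(im[y0:y0+80,x0:x0+100],None,fx=7,fy=7,interpolation=cv2.INTER_CUBIC)); print(x0,y0)
E
```

```text
time_s: 3.07
position: [0.4405, -0.1996, 0.0902]
orientation: [-3.072, 0.617, -0.007]
contact_force: [0.3, -1.1, -0.0]
width: 0.0598
[-0.432  0.226 -0.297  1.045  0.009  3.106] [ 0.44054401 -0.19955248  0.09019988] [-0.00627756 -0.0690069   1.60868307]
[[ 0.923 -0.386  0.006]
 [-0.386 -0.922  0.007]
 [ 0.003 -0.009 -1.   ]]
[320.13815088 195.84072798]
270 155
```

View pics/wr4c.png

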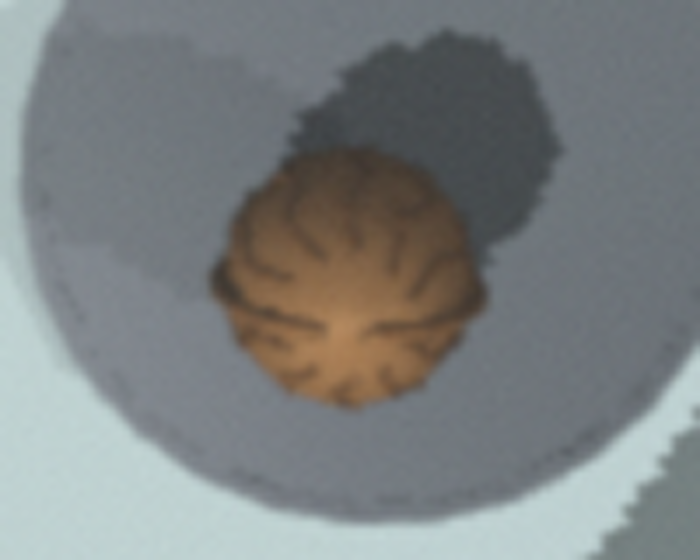

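The seam runs across the crop from (212,277) to (487,297), within about 4° of the jaw line, and its midpoint lands on my estimate. Descend and close.

```bash
python3 -m handwheel '[[0.7,[0,-0.03,0.4],0.1],[0.7,[0,-0.05,0.9],0.2],[0.7,[0,-0.07,1.4],0.2],[0.7,[0,-0.07,1.9],0.2],[0.7,[0,-0.07,2.3],0.2],[0.7,[0,-0.07,2.55],0.2],[0.7,[0,-0.07,2.62],0.2],[0.7,[0,-0.07,2.62],0.2]]' 20
python3 - <<'E'
from h import *
s=arm.state(); print(s["joint_pos"].round(3),s["position"],s["contact_force"])
im,K,T=cam("wrist");save("wr5.png",im)
E
```

```text
time_s: 3.78
position: [0.4415, -0.1975, 0.0245]
orientation: [-3.065, 0.649, -0.006]
contact_force: [0.5, 0.7, 0.1]
width: 0.0599
[-0.427  0.285 -0.401  0.883  0.009  3.132] [ 0.44150718 -0.19745519  0.02451909] [0.45515288 0.74930996 0.13707056]
```

View pics/wr5.png

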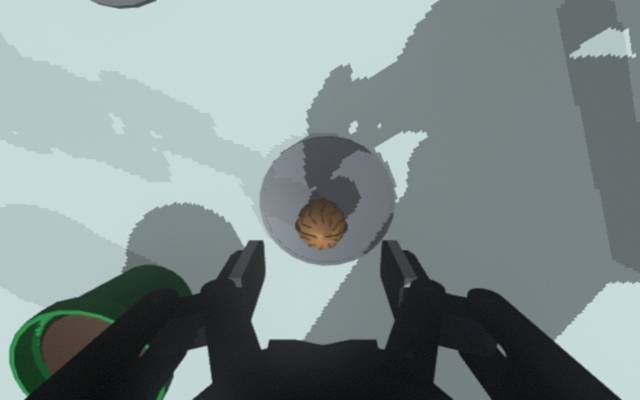

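The nut is at (321,222), centred between the fingertips at (255,245) and (393,245). Close gently.

```bash
python3 -m handwheel '[[0.55,[0,0,0],0],[0.45,[0,0,0],0],[0.4,[0,0,0],0],[0.36,[0,0,0],0],[0.32,[0,0,0],0],[0.28,[0,0,0],0],[0.28,[0,0,0],0],[0.28,[0,0,0],0]]' 20
python3 - <<'E'
from h import *
s=arm.state(); print(s["joint_pos"].round(3),s["position"],s["contact_force"],s["width"])
im,K,T=cam("wrist");save("wr6.png",im[150:350,180:460])
E
```

```text
time_s: 4.5
position: [0.4418, -0.1976, 0.025]
orientation: [-3.065, 0.649, -0.007]
contact_force: [0.5, 0.6, 0.3]
width: 0.0238
[-0.427  0.284 -0.4    0.884  0.009  3.132] [ 0.44180835 -0.19759945  0.02500654] [0.52485429 0.64946106 0.28727117] 0.023763363833649735
```

View pics/wr6.png

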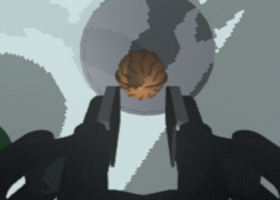

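The fingers reached the commanded 24 mm without meeting the nut, so I missed it. The nut shows in front of the tips at crop (142,75). I check how the TCP projects.

```bash
python3 - <<'E'
from h import *
s=arm.state()
im,K,T=cam("wrist");Rm=R.from_rotvec(s["orientation"]).as_matrix()
for dz in (0,-.01,-.02,-.04):
  for y in (-.012,.012): print(dz,y,proj(s["position"]+Rm@[0.011,y,dz],K,T).round(1),proj(s["position"]+Rm@[-0.011,y,dz],K,T).round(1))
print(proj([.4413,-.1976,.02],K,T),proj([.4413,-.1976,.041],K,T))
save("wr7.png",cv2.resize(im[190:330,240:400],None,fx=5,fy=4.2,interpolation=cv2.INTER_CUBIC))
im,K2,T2=cam("scene")
c=proj([.4413,-.1976,.02],K2,T2); print(c); x,y=c.astype(int)
save("sc7.png",cv2.resize(im[y-60:y+50,x-70:x+70],None,fx=5,fy=5,interpolation=cv2.INTER_CUBIC))
E
```

```text
0 -0.012 [302.6 211.6] [303.2 243.6]
0 0.012 [341.  211.6] [340.3 243.6]
-0.01 -0.012 [301.5 217.4] [302.3 250.9]
-0.01 0.012 [342.  217.4] [341.3 250.9]
-0.02 -0.012 [300.4 223.9] [301.2 259. ]
-0.02 0.012 [343.2 223.9] [342.4 259. ]
-0.04 -0.012 [297.6 239.4] [298.6 278.1]
-0.04 0.012 [345.9 239.4] [344.9 278.1]
[322.1370239  225.52644969] [321.82850427 239.39836627]
[270.87148272 167.20050716]
```

View pics/wr7.png

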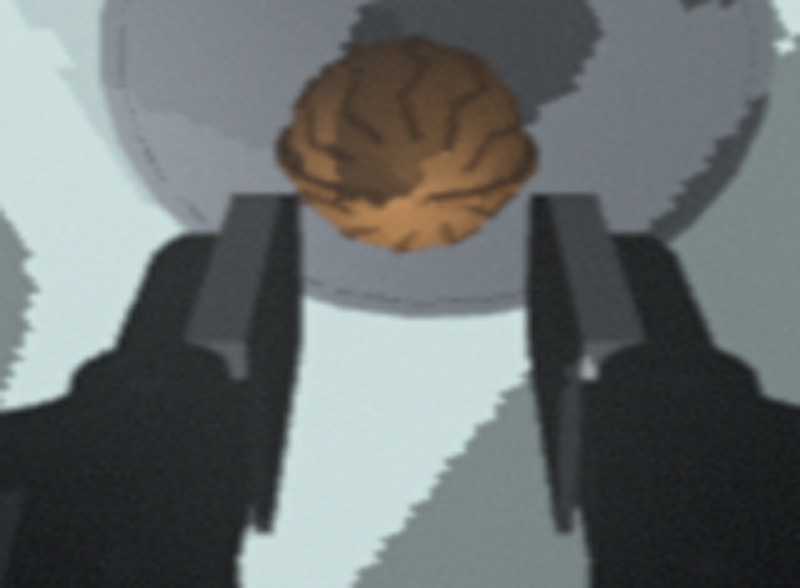

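View pics/sc7.png

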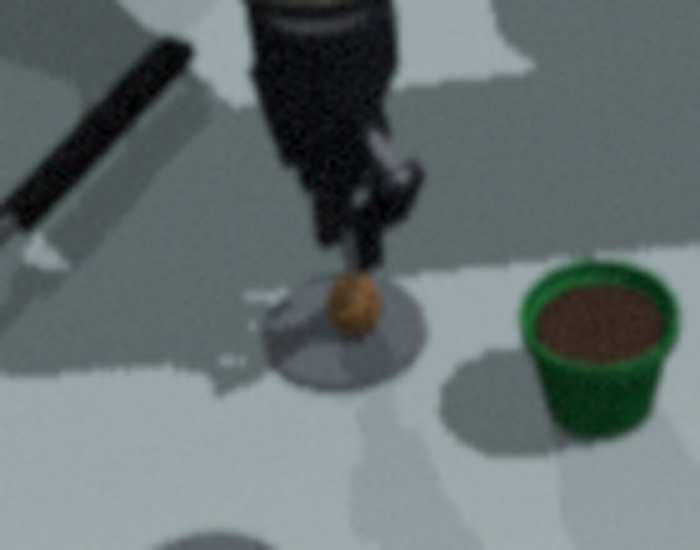

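The tips end at wrist row 237, and their spacing puts them about 35 mm behind the stated TCP. I check that with the scene camera.

```bash
python3 - <<'E'
from h import *
s=arm.state();Rm=R.from_rotvec(s["orientation"]).as_matrix()
im,K2,T2=cam("scene")
for dz in (0,-.01,-.02,-.03,-.04,-.05):
  print(dz,[ (5*(proj(s["position"]+Rm@[x,y,dz],K2,T2)-[200,107])).round() for y in (-.016,.016) for x in (0.011,-.011)])
E
```

```text
0 [array([353., 319.]), array([385., 302.]), array([321., 289.]), array([353., 272.])]
-0.01 [array([352., 306.]), array([384., 289.]), array([319., 276.]), array([351., 259.])]
-0.02 [array([350., 293.]), array([383., 275.]), array([318., 263.]), array([350., 246.])]
-0.03 [array([349., 279.]), array([381., 262.]), array([316., 249.]), array([348., 232.])]
-0.04 [array([347., 266.]), array([380., 249.]), array([314., 236.]), array([347., 219.])]
-0.05 [array([345., 252.]), array([378., 235.]), array([312., 222.]), array([345., 205.])]
```

Both cameras agree that the real fingertips are 32–35 mm above the stated TCP. I open, go 33 mm lower and verify by image before closing.

```bash
python3 -m handwheel '[[0.65,[0,0,0],0],[0.65,[0,0,0],0],[0.65,[0,0,0],0],[0.65,[0,0,0.2],0],[0.65,[0,0,0.5],0],[0.65,[0,0,0.9],0],[0.65,[0,0,1.2],0],[0.65,[0,0,1.3],0]]' 20
python3 - <<'E'
from h import *
s=arm.state(); print(s["position"],s["contact_force"],s["width"])
im,K,T=cam("wrist")
save("wr8.png",cv2.resize(im[190:330,220:420],None,fx=4,fy=4,interpolation=cv2.INTER_CUBIC))
im,K2,T2=cam("scene")
save("sc8.png",cv2.resize(im[107:217,201:341],None,fx=5,fy=5,interpolation=cv2.INTER_CUBIC))
E
```

```text
time_s: 5.37
position: [0.441, -0.1969, -0.0093]
orientation: [-3.065, 0.649, -0.004]
contact_force: [-0.9, -0.0, -0.2]
width: 0.0552
[ 0.44098536 -0.19689782 -0.00931085] [-0.88533958 -0.01574436 -0.16337127] 0.055232842228030904
```

View pics/wr8.png

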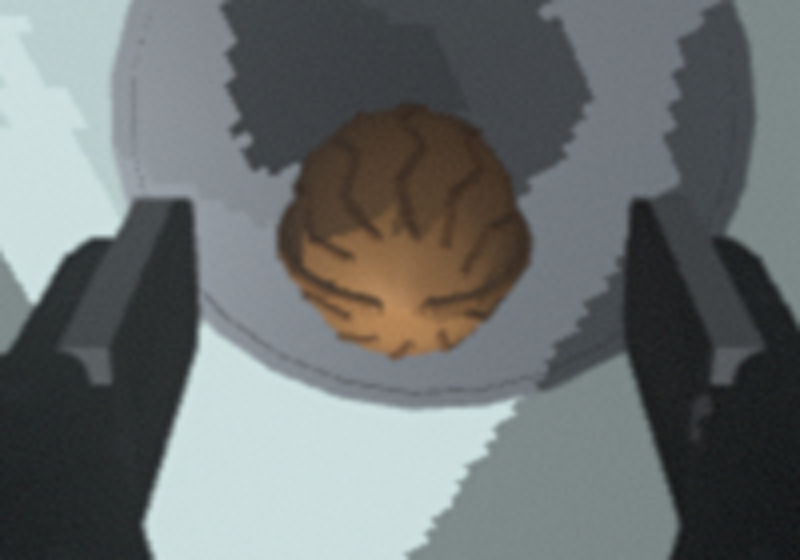

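View pics/sc8.png

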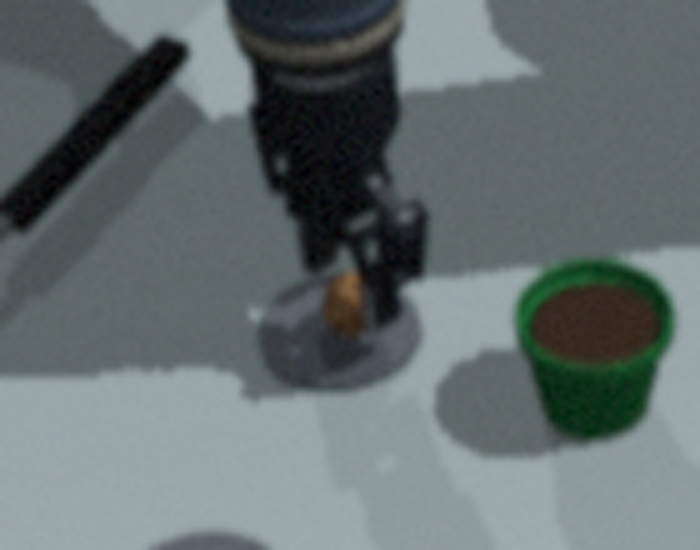

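The tips now straddle the nut at its upper half, at about 25 mm height, with the nut centred at crop (405,230). Close.

```bash
python3 -m handwheel '[[0.5,[0,0,0],0],[0.45,[0,0,0],0],[0.42,[0,0,0],0],[0.38,[0,0,0],0],[0.34,[0,0,0],0],[0.3,[0,0,0],0],[0.3,[0,0,0],0],[0.3,[0,0,0],0]]' 20
python3 - <<'E'
from h import *
s=arm.state(); print(s["position"],s["contact_force"],s["width"],s["joint_pos"].round(3))
im,K,T=cam("wrist")
save("wr9.png",cv2.resize(im[190:330,220:420],None,fx=4,fy=4,interpolation=cv2.INTER_CUBIC))
E
```

```text
time_s: 6.13
position: [0.4417, -0.1972, -0.0081]
orientation: [-3.065, 0.649, -0.006]
contact_force: [-0.8, 0.2, 6.6]
width: 0.0314
[ 0.44166442 -0.19720107 -0.00805149] [-0.82999601  0.22866213  6.60558324] 0.03135478447241262 [-0.427  0.322 -0.445  0.803  0.009  3.132]
```

View pics/wr9.png

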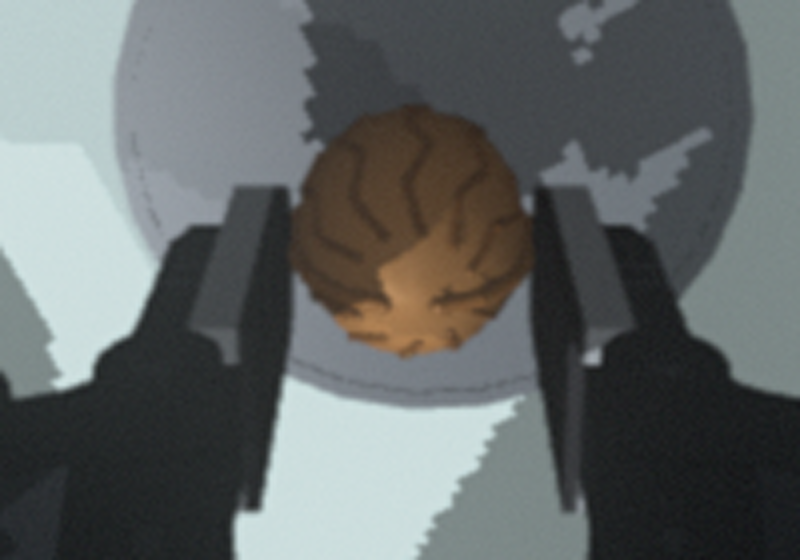

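Held at 31.4 mm with a 6.6 N upward reaction from the closing swing. Lift.

```bash
python3 -m handwheel '[[0.3,[0,0,-0.2],0],[0.3,[0,0,-0.6],0],[0.3,[0,0,-1.1],0],[0.3,[0,0,-1.8],0],[0.3,[0,0,-2.6],0],[0.3,[0,0,-3.3],-0.3],[0.3,[0,0,-3.9],-0.6],[0.3,[0,0,-4.2],-0.8]]' 20
python3 - <<'E'
from h import *
s=arm.state(); print(s["position"],s["contact_force"],s["width"],s["joint_pos"].round(3))
im,K,T=cam("wrist");save("wr10.png",im)
im,K,T=cam("top");save("top10.png",cv2.resize(im[160:230,230:330],None,fx=8,fy=8,interpolation=cv2.INTER_CUBIC))
E
```

```text
time_s: 6.85
position: [0.4419, -0.1984, 0.0995]
orientation: [-3.091, 0.518, -0.01]
contact_force: [-0.2, -0.4, -0.5]
width: 0.0317
[ 0.44185702 -0.19837431  0.09950875] [-0.1579123  -0.43954951 -0.49242941] 0.031741926405938946 [-0.429  0.219 -0.282  1.066  0.009  3.045]
```

View pics/wr10.png

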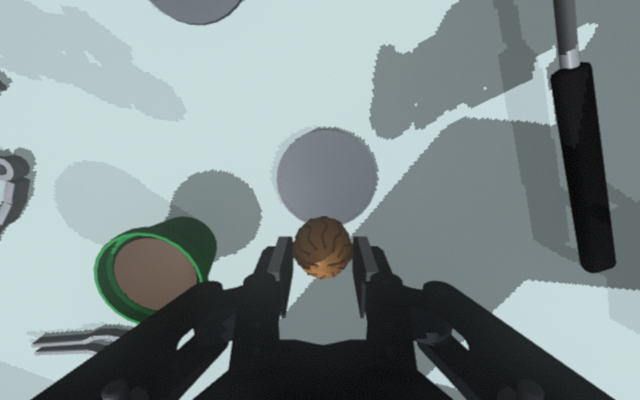

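View pics/top10.png

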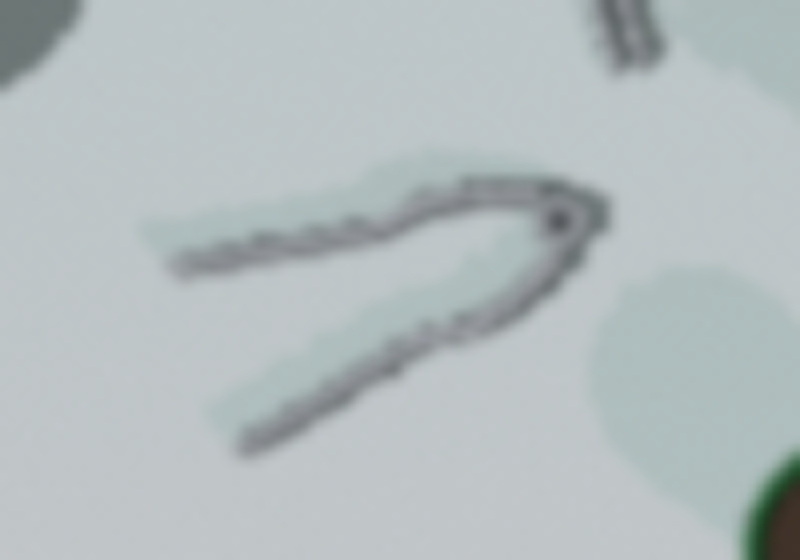

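The nut is held at (323,247) and the coaster is empty. I work out the nutcracker pose from the top view: pin at crop (560,218), handle ends at (175,262) and (243,450).

```bash
cat > nc.py <<'E'
from h import *
def ncpose(pin,e1,e2,zt=.016):
    # e1,e2 handle end middles at ~r=148; returns mid direction,q, nut spot
    d1=(e1-pin)[:2]; d2=(e2-pin)[:2]
    a1,a2=np.arctan2(d1[1],d1[0]),np.arctan2(d2[1],d2[0])
    return np.linalg.norm(d1),np.linalg.norm(d2),np.degrees(a1),np.degrees(a2)
E
python3 - <<'E'
from nc import *
im,K,T=cam("top")
f=lambda u,v:(230+u/8,160+v/8)
pin=ray(f(560,218),K,T,.017);e1=ray(f(175,262),K,T,.016);e2=ray(f(243,450),K,T,.016)
print(pin,e1,e2,ncpose(pin,e1,e2))
l1,l2,a1,a2=ncpose(pin,e1,e2); m=np.radians((a1+a2)/2)
t=pin[:2]+.04*np.array([np.cos(m),np.sin(m)]); print("mid deg",np.degrees(m),"spot",t)
s=arm.state();Rm=R.from_rotvec(s["orientation"]).as_matrix(); print("tool y deg",np.degrees(np.arctan2(Rm[1,1],Rm[0,1])))
print("tool move",totool(np.array([*t,.0995])-s["position"],s)/.025)
E
```

```text
[0.55590844 0.0678585  0.017     ] [0.53750106 0.2165013  0.016     ] [0.46535045 0.18860241 0.016     ] (np.float64(0.1497782093521779), np.float64(0.15092991572953257), np.float64(97.05936073125991), np.float64(126.86991661340505))
mid deg 111.96463867233248 spot [0.54094707 0.1049551 ]
tool y deg -109.15106675056481
tool move [ -0.21411278 -12.75979052   0.02242921]
```

```bash
python3 -m handwheel '[[0.3,[0,-0.3,0],-0.4],[0.3,[0,-1,0],-1],[0.3,[0,-2,0],-2],[0.3,[0,-3,0],-3],[0.3,[0,-4,0],-4],[0.3,[0,-5,0],-5],[0.3,[0,-6,0],-5.8],[0.3,[0,-6.6,0],-6.4]]' 20
python3 - <<'E'
from h import *
s=arm.state();Rm=R.from_rotvec(s["orientation"]).as_matrix(); print("tool y deg",np.degrees(np.arctan2(Rm[1,1],Rm[0,1])))
print("tool move",totool(np.array([.541,.105,.0995])-s["position"],s)/.025, s["joint_pos"].round(2))
E
```

```text
time_s: 7.67
position: [0.4953, -0.0402, 0.0976]
orientation: [-3.089, -0.531, -0.009]
contact_force: [0.1, 0.1, 0.4]
width: 0.0316
tool y deg -70.47556356966444
tool move [ 3.6643219  -4.86131673 -0.0230264 ] [-0.09  0.25 -0.25  1.07  0.01  2.71]
```

```bash
python3 -m handwheel '[[0.3,[0.4,-0.5,0],-0.1],[0.3,[1,-1.4,0],-0.2],[0.3,[1.7,-2.3,0],-0.3],[0.3,[2.4,-3.2,0],-0.4],[0.3,[3,-4,0],-0.4],[0.3,[3.5,-4.6,0],-0.4],[0.3,[3.66,-4.86,0],-0.4],[0.3,[3.66,-4.86,0],-0.4]]' 20
python3 - <<'E'
from h import *
s=arm.state();Rm=R.from_rotvec(s["orientation"]).as_matrix(); print("tool y deg",np.degrees(np.arctan2(Rm[1,1],Rm[0,1])))
im,K,T=cam("wrist");save("wr11.png",im)
print(proj([.541,.105,.008],K,T),proj([.556,.068,.017],K,T))
im,K,T=cam("scene");save("sc11.png",cv2.resize(im[140:290,280:440],None,fx=5,fy=4,interpolation=cv2.INTER_CUBIC))
E
```

```text
time_s: 8.33
position: [0.5405, 0.1061, 0.0977]
orientation: [-3.077, -0.598, -0.007]
contact_force: [1.0, -0.7, -1.3]
width: 0.0316
tool y deg -68.0035703744614
[323.5650491  189.33839212] [368.15735691 192.05215184]
```

View pics/wr11.png

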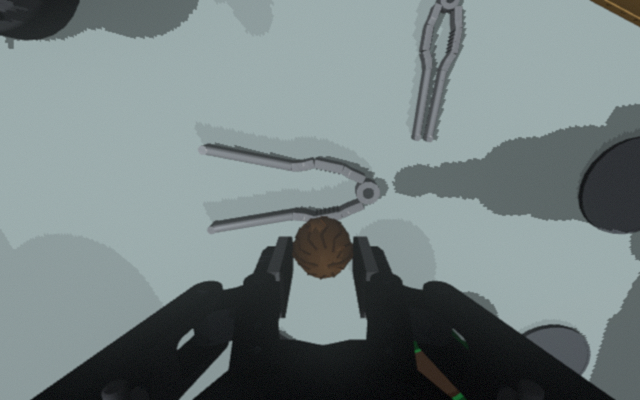

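View pics/sc11.png

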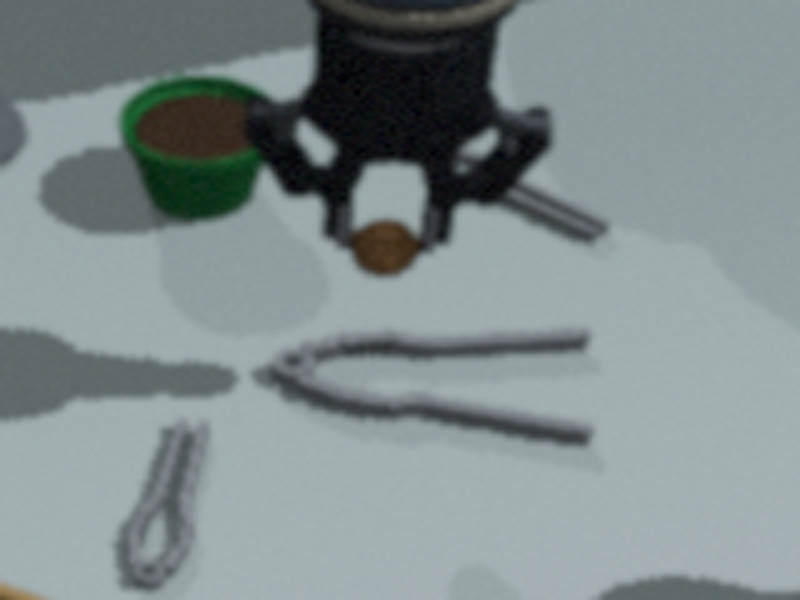

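The pin is seen at (369,191) against a predicted (368,192), and the jaw bars are symmetric about the target, so the alignment holds. Descend in two stages.

```bash
python3 -m handwheel '[[0.3,[0,0.02,0.3],0],[0.3,[0.02,0.04,0.8],0],[0.3,[0.02,0.04,1.4],0],[0.3,[0.02,0.04,2],0],[0.3,[0.02,0.04,2.5],0],[0.3,[0.02,0.04,2.9],0],[0.3,[0.02,0.04,3.1],0],[0.3,[0.02,0.04,3.1],0]]' 20
python3 - <<'E'
from h import *
s=arm.state();Rm=R.from_rotvec(s["orientation"]).as_matrix(); print("tool y deg",np.degrees(np.arctan2(Rm[1,1],Rm[0,1])))
im,K,T=cam("wrist");save("wr12.png",cv2.resize(im[100:300,160:440],None,fx=2.8,fy=2.8,interpolation=cv2.INTER_CUBIC))
print(proj([.541,.105,.008],K,T),proj([.556,.068,.017],K,T),totool(np.array([.541,.105,-.012])-s["position"],s)/.025)
im,K,T=cam("scene");save("sc12.png",cv2.resize(im[160:290,310:440],None,fx=5,fy=4.5,interpolation=cv2.INTER_CUBIC))
E
```

```text
time_s: 9.1
position: [0.5404, 0.1034, 0.0196]
orientation: [-3.078, -0.595, -0.004]
contact_force: [0.4, -0.2, -0.3]
width: 0.0313
tool y deg -68.13453872194532
[319.80459969 219.03094159] [381.76851886 224.06443915] [ 0.03999383 -0.04270879  1.26295436]
```

View pics/wr12.png

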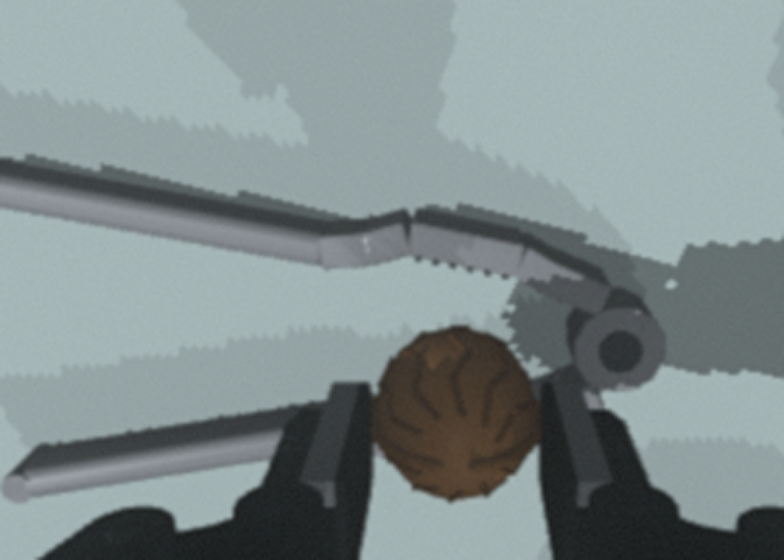

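View pics/sc12.png

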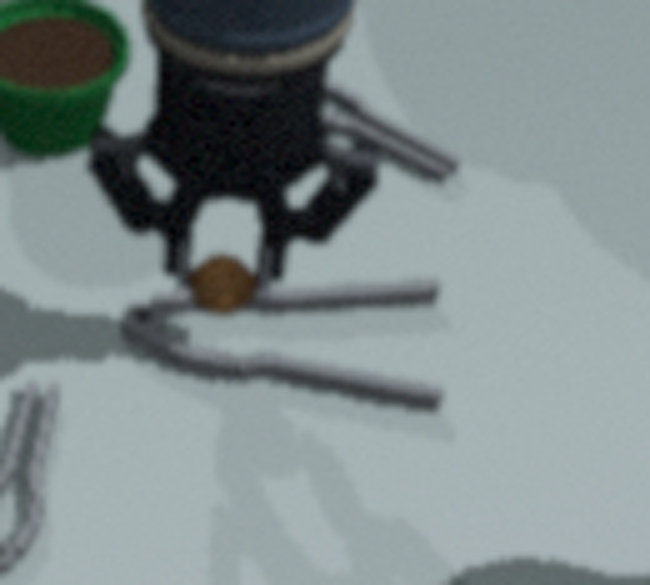

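```bash
python3 - <<'E'
from h import *
im,K,T=cam("wrist")
f=lambda u,v:(160+u/2.8,100+v/2.8)
pin=ray(f(621,350),K,T,.017)
for z,u in ((.0,(468,270)),(.016,(468,245)),(.008,(468,258))):
    p=ray(f(*u),K,T,z); print(p,np.linalg.norm((p-pin)[:2]),np.linalg.norm(p[:2]-[.541,.105]))
print(pin)
m=np.radians(112);mid=np.array([np.cos(m),np.sin(m)]); 
for r in (40,44): print(pin[:2]+mid*r/1000)
E
```

```text
[0.55596071 0.10567852 0.        ] 0.038029953752379254 0.014976087423318817
[0.56582303 0.10989651 0.016     ] 0.04337447028534329 0.02530135626073034
[0.56091162 0.10779556 0.008     ] 0.04044609559063995 0.02010690848640095
[0.55600172 0.06764859 0.017     ]
[0.54101745 0.10473594]
[0.53951903 0.10844468]
```

The jaw face is 20 mm from the spot, as it must be. Lower it onto the glass.

```bash
python3 -m handwheel '[[0.3,[0.04,-0.05,0.2],0],[0.3,[0.04,-0.05,0.5],0],[0.3,[0.04,-0.05,0.8],0],[0.3,[0.04,-0.05,1],0],[0.3,[0.04,-0.05,1.15],0],[0.3,[0.04,-0.05,1.22],0],[0.3,[0.04,-0.05,1.26],0],[0.3,[0.04,-0.05,1.26],0]]' 20
python3 - <<'E'
from h import *
s=arm.state();print(s["position"],s["contact_force"],s["width"])
im,K,T=cam("wrist");save("wr13.png",cv2.resize(im[100:300,160:440],None,fx=2.8,fy=2.8,interpolation=cv2.INTER_CUBIC))
im,K,T=cam("scene");save("sc13.png",cv2.resize(im[160:290,310:440],None,fx=5,fy=4.5,interpolation=cv2.INTER_CUBIC))
E
```

```text
time_s: 9.92
position: [0.5423, 0.1058, -0.0103]
orientation: [-3.078, -0.595, -0.008]
contact_force: [0.2, -0.0, 0.4]
width: 0.0315
[ 0.54226175  0.1057938  -0.01029179] [ 0.20097653 -0.0302429   0.41042872] 0.03149325008617993
```

View pics/wr13.png

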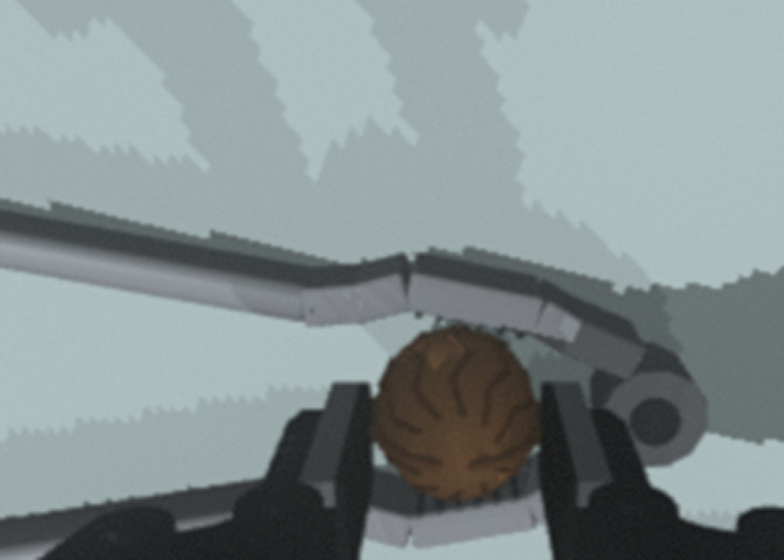

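View pics/sc13.png

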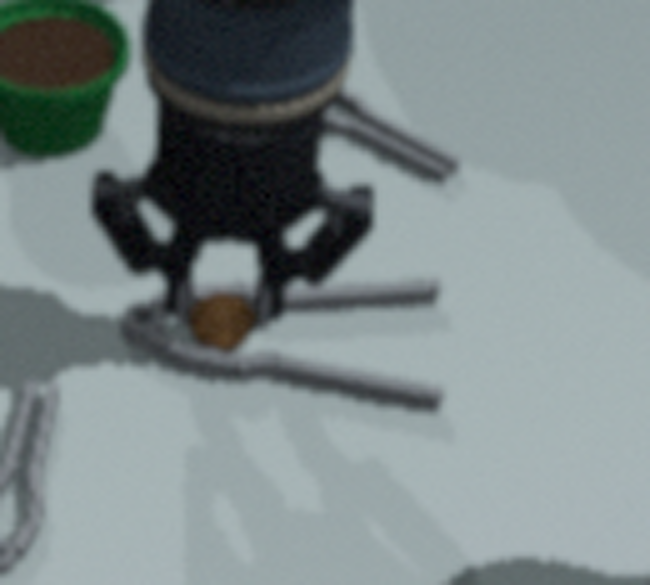

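The nut sits between the jaws, but a reaction of only 0.4 N says it is still 2–3 mm above the table. Lower a bit more.

```bash
python3 -m handwheel '[[0.3,[-0.03,0.0,0.03],0],[0.3,[-0.05,0.0,0.06],0],[0.3,[-0.05,0.0,0.08],0],[0.3,[-0.05,0.0,0.1],0],[0.3,[-0.05,0,0.12],0],[0.3,[-0.05,0.0,0.12],0],[0.3,[-0.05,0.0,0.12],0],[0.3,[-0.05,0,0.12],0]]' 20
```

```text
time_s: 10.68
position: [0.5414, 0.1054, -0.0129]
orientation: [-3.078, -0.595, -0.009]
contact_force: [0.5, -0.2, 0.6]
width: 0.0316
```

```bash
python3 -m handwheel '[[0.3,[-0.01,0.0,0.02],0],[0.3,[-0.01,0.0,0.04],0],[0.3,[-0.01,0.0,0.06],0],[0.3,[-0.01,0.0,0.07],0],[0.3,[-0.01,0,0.07],0],[0.3,[-0.01,0.0,0.07],0],[0.3,[-0.01,0.0,0.07],0],[0.3,[-0.01,0,0.07],0]]' 20
python3 - <<'E'
from h import *
s=arm.state();print(s["position"],s["contact_force"],s["width"])
im,K,T=cam("wrist");save("wr14.png",cv2.resize(im[100:300,160:440],None,fx=2.8,fy=2.8,interpolation=cv2.INTER_CUBIC))
E
```

```text
time_s: 11.35
position: [0.5421, 0.1058, -0.0134]
orientation: [-3.077, -0.596, -0.013]
contact_force: [-3.6, 1.6, 19.9]
width: 0.0322
[ 0.54212391  0.10576866 -0.01337311] [-3.63253821  1.58971609 19.88990836] 0.03215121070840737
```

View pics/wr14.png

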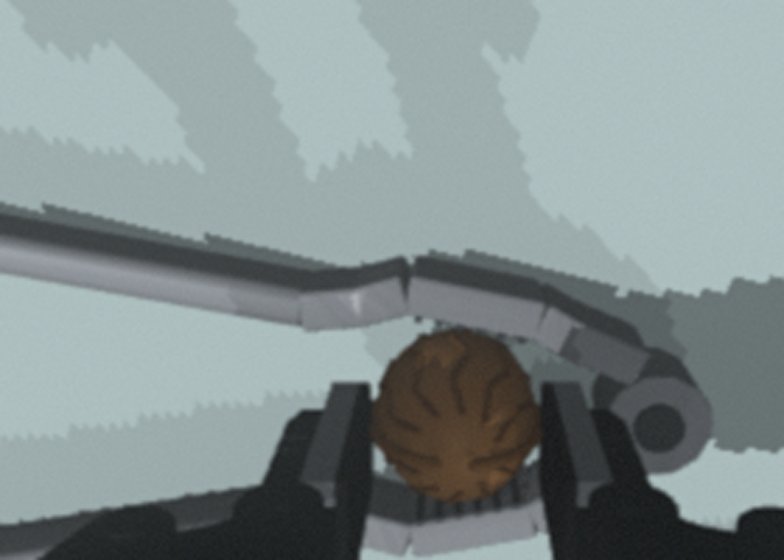

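20 N of contact: the nut stands on the table. I ease off and release.

```bash
python3 -m handwheel '[[0.3,[-0.01,0.0,-0.04],0],[0.4,[-0.01,0.0,-0.05],0],[0.43,[-0.01,0.0,-0.05],0],[0.46,[-0.01,0.0,-0.05],0],[0.5,[-0.01,0,-0.05],0],[0.5,[-0.01,0.0,-0.1],0],[0.5,[-0.01,0.0,-0.3],0],[0.5,[-0.01,0,-0.5],0]]' 20
python3 - <<'E'
from h import *
s=arm.state();print(s["position"],s["contact_force"],s["width"])
im,K,T=cam("wrist");save("wr15.png",cv2.resize(im[100:300,160:440],None,fx=2.8,fy=2.8,interpolation=cv2.INTER_CUBIC))
E
```

```text
time_s: 12.07
position: [0.5416, 0.1055, -0.0006]
orientation: [-3.077, -0.596, -0.012]
contact_force: [-0.2, 0.6, 0.3]
width: 0.0423
[ 0.54160586  0.10552035 -0.00063504] [-0.17742181  0.58213898  0.31577725] 0.04231520237993599
```

View pics/wr15.png

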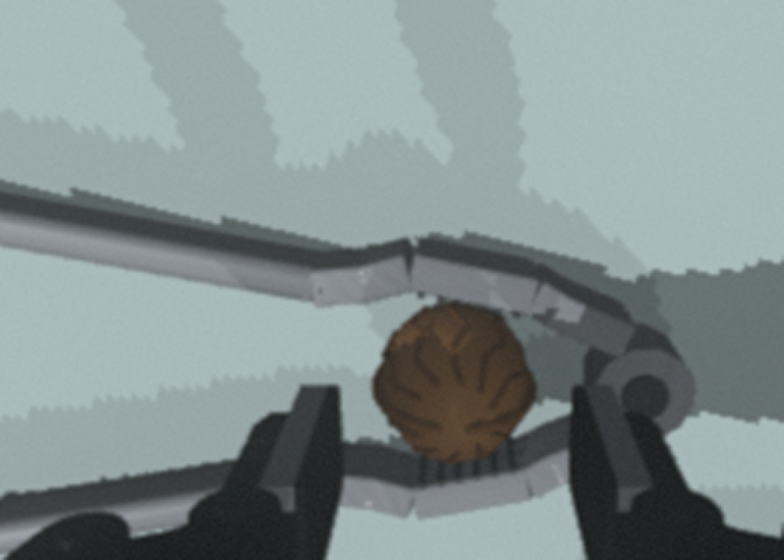

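Released, with the nut upright in the jaws at crop (455,380) and its seam along the midline. I rise, turn 90° and move 70 mm along to the handles.

```bash
python3 -m handwheel '[[0.5,[0,0,-0.4],0],[0.5,[0,0,-1],0],[0.6,[0,-0.2,-1.6],-0.6],[0.8,[0,-0.6,-2],-1.6],[1,[0,-1.1,-2.2],-2.7],[1,[0,-1.7,-2.2],-3.8],[1,[0,-2.3,-2.2],-4.9],[1,[0,-2.8,-2.2],-6]]' 20
python3 -m handwheel '[[1,[0,0,0],-1],[1,[0,0,0],-2],[1,[0,0,0],-3],[1,[0,0,0],-4.1],[1,[0,0,0],-5.2],[1,[0,0,0],-6.3],[1,[0,0,0],-7.4],[1,[0,0,0],-8.5]]' 20
python3 - <<'E'
from h import *
s=arm.state();Rm=R.from_rotvec(s["orientation"]).as_matrix(); print("tool y deg",np.degrees(np.arctan2(Rm[1,1],Rm[0,1])),s["joint_pos"].round(2),s["width"])
im,K,T=cam("wrist");save("wr16.png",im)
print(totool(np.array([.515,.170,.05])-s["position"],s)/.025)
im,K,T=cam("top");save("top16.png",cv2.resize(im[160:230,230:330],None,fx=8,fy=8,interpolation=cv2.INTER_CUBIC))
im,K,T=cam("scene");save("sc16.png",cv2.resize(im[160:290,310:440],None,fx=5,fy=4.5,interpolation=cv2.INTER_CUBIC))
E
```

```text
time_s: 12.78
position: [0.5157, 0.171, 0.0565]
orientation: [-2.741, -1.527, -0.019]
contact_force: [-0.2, -0.1, -0.7]
width: 0.0854
time_s: 13.45
position: [0.5159, 0.171, 0.0569]
orientation: [1.81, 2.565, 0.02]
contact_force: [0.0, -0.8, -0.3]
width: 0.0851
tool y deg 19.56299425378416 [ 0.32  0.36 -0.21  1.    0.01  1.55] 0.08508599610765039
[-0.02890389 -0.05090563  0.27503892]
```

View pics/wr16.png

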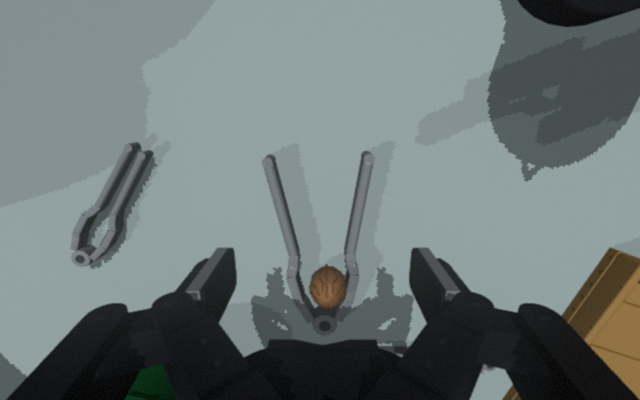

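View pics/sc16.png

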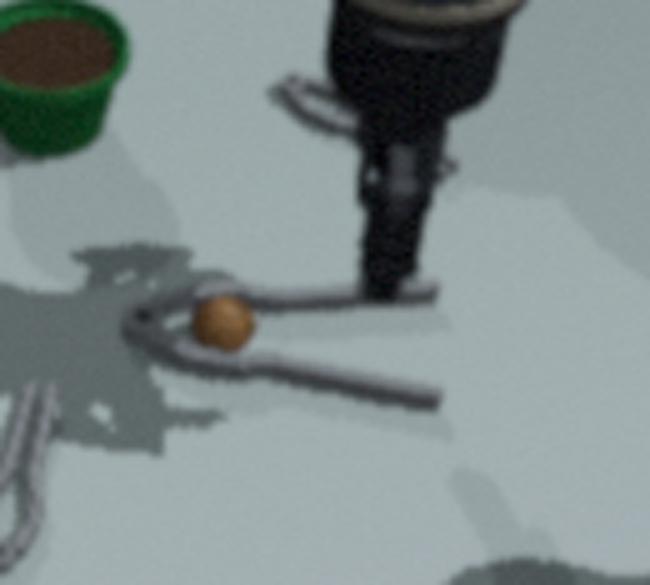

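The wrist sees the nut at (326,288), the pin at (324,325) and the handle ends at (268,159) and (368,157). I compute the centring.

```bash
python3 - <<'E'
from nc import *
s=arm.state()
im,K,T=cam("wrist")
pin=ray((324,325),K,T,.017);e1=ray((268,159),K,T,.016);e2=ray((368,157),K,T,.016);nut=ray((326,288),K,T,.025)
l1,l2,a1,a2=ncpose(pin,e1,e2);print(pin,nut,np.linalg.norm((nut-pin)[:2]),l1,l2,a1,a2)
m=np.radians((a1+a2)/2);print("q",np.radians(a1-a2),np.degrees(m))
g=pin[:2]+.11*np.array([np.cos(m),np.sin(m)]);print(g)
print(totool(np.array([*g,-.029])-s["position"],s)/.025)
for e in (e1,e2): print(totool(e-s["position"],s))
E
```

```text
[0.55332746 0.06854583 0.017     ] [0.5407452 0.109194  0.025    ] 0.04255099160593618 0.15109642022324854 0.1501720972926996 124.88545385788822 96.79945711179228
q 0.4901931169237881 110.84245548484026
[0.51418951 0.17134768]
[ 0.01367795 -0.09680867  3.43011061]
[ 0.03603234 -0.0396833   0.04053081]
[0.03738956 0.03340761 0.04136796]
```

```bash
python3 -m handwheel '[[1,[0,-0.05,0.3],-0.1],[1,[0,-0.1,0.8],-0.2],[1,[0,-0.1,1.3],-0.3],[1,[0,-0.1,1.8],-0.3],[1,[0,-0.1,2.3],-0.3],[1,[0,-0.1,2.8],-0.3],[1,[0,-0.1,3.1],-0.3],[1,[0,-0.1,3.1],-0.3]]' 20
python3 - <<'E'
from h import *
s=arm.state();Rm=R.from_rotvec(s["orientation"]).as_matrix(); print("tool y deg",np.degrees(np.arctan2(Rm[1,1],Rm[0,1])),s["width"],s["position"])
im,K,T=cam("wrist");save("wr17.png",im)
E
```

```text
time_s: 14.32
position: [0.5128, 0.1705, -0.0226]
orientation: [1.786, 2.584, 0.016]
contact_force: [-1.3, -0.3, -0.7]
width: 0.0856
tool y deg 20.709374537222562 0.0855593440673096 [ 0.51283703  0.17048308 -0.02255003]
```

View pics/wr17.png

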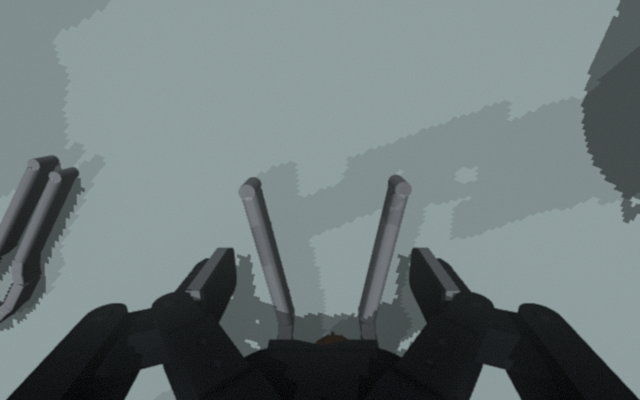

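The handles straddle evenly: ends at (250,186) and (400,184), tips at (235,248) and (412,248). I start closing and lower the last 6 mm.

```bash
python3 -m handwheel '[[0.95,[0,0,0.05],0],[0.91,[0,0,0.1],0],[0.88,[0,0,0.15],0],[0.86,[0,0,0.2],0],[0.84,[0,0,0.25],0],[0.82,[0,0,0.25],0],[0.8,[0,0,0.25],0],[0.78,[0,0,0.25],0]]' 20
python3 - <<'E'
from h import *
s=arm.state();print(s["width"]/.085,s["position"],s["contact_force"])
im,K,T=cam("wrist");save("wr18.png",im[130:360,150:500])
E
```

```text
time_s: 15.03
position: [0.5164, 0.1718, -0.0258]
orientation: [1.783, 2.581, 0.025]
contact_force: [3.5, 1.9, 13.9]
width: 0.0666
0.7840669120928294 [ 0.51644548  0.17183524 -0.02582146] [ 3.46121978  1.9217603  13.89562714]
```

View pics/wr18.png

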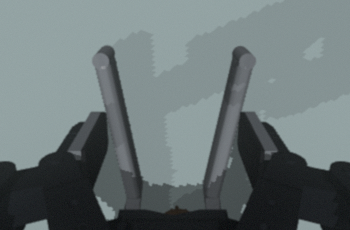

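There is 14 N upward and the tool sits 3 mm high, so something is touching. I look closer before going on.

```bash
python3 - <<'E'
from h import *
s=arm.state();print(s["width"],s["position"],s["contact_force"],s["wrist_torque"])
Rm=R.from_rotvec(s["orientation"]).as_matrix();print(Rm.round(3))
im,K,T=cam("wrist");save("wr19.png",cv2.resize(im[160:340,220:430],None,fx=3.8,fy=3.3,interpolation=cv2.INTER_CUBIC))
for r in (.11,): print(proj([.5535-.0391*r/.11,.0685+.1028*r/.11,.016],K,T))
im,K,T=cam("scene");save("sc19.png",cv2.resize(im[170:270,330:420],None,fx=7,fy=6,interpolation=cv2.INTER_CUBIC))
E
```

```text
0.06664014272757433 [ 0.5164282   0.17181766 -0.02581456] [ 3.53596076  1.97721576 14.36691662] [ 0.72316075 -1.39237602 -0.10294905]
[[-0.354  0.935  0.013]
 [ 0.935  0.354  0.011]
 [ 0.005  0.016 -1.   ]]
[319.45465836 258.65862821]
```

View pics/wr19.png

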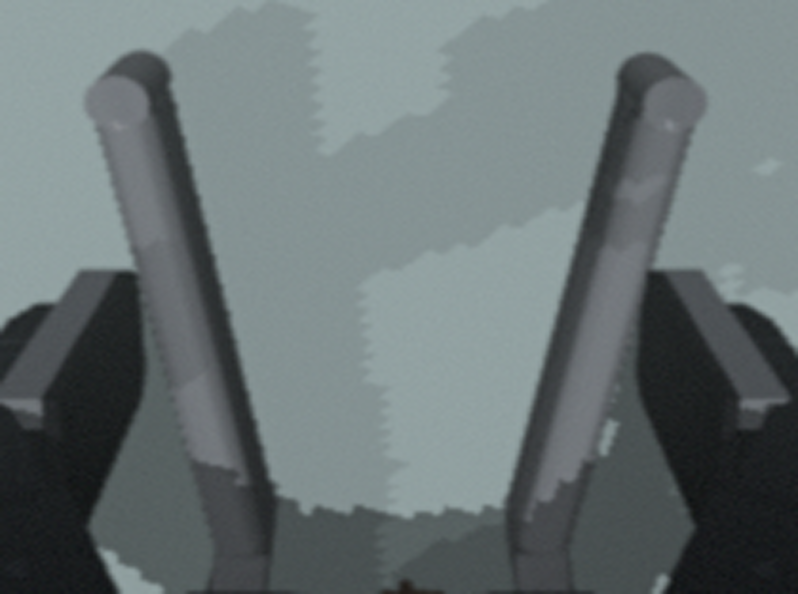

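View pics/sc19.png

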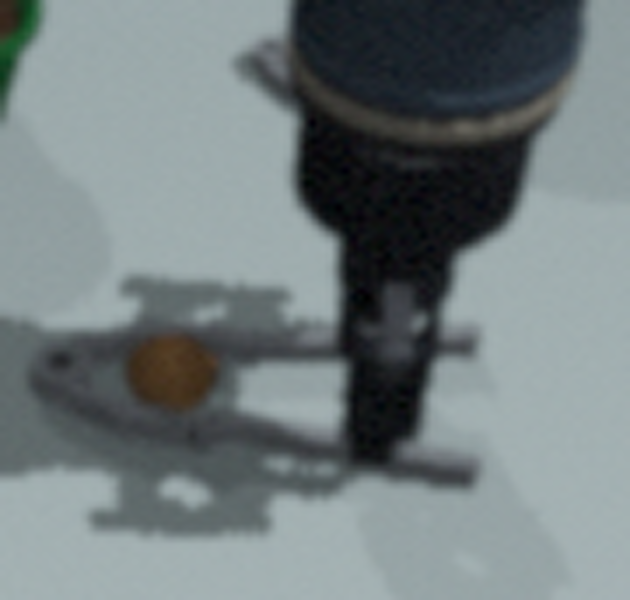

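Both fingertips came down on the tops of the handle bars. At 67 mm opening the tip offset is about 42 mm, so the tips are at 16 mm, which matches the reaction. I open and lower fully before closing.

```bash
python3 -m handwheel '[[0.78,[0,0,-0.2],0],[0.85,[0,-0.05,-0.3],0],[0.95,[0,-0.1,-0.3],0],[1,[0,-0.1,-0.3],0],[1,[0,-0.1,-0.3],0],[1,[0,-0.1,-0.3],0],[1,[0,-0.1,-0.2],0],[1,[0,-0.1,0],0]]' 20
python3 - <<'E'
from h import *
s=arm.state();print(s["width"],s["position"],s["contact_force"])
print(totool(np.array([.514,.171,-.040])-s["position"],s)/.025)
im,K,T=cam("wrist");save("wr20.png",cv2.resize(im[160:340,200:450],None,fx=3.2,fy=3.2,interpolation=cv2.INTER_CUBIC))
E
```

```text
time_s: 15.85
position: [0.5144, 0.171, -0.0259]
orientation: [1.783, 2.581, 0.026]
contact_force: [-0.4, 1.0, -0.6]
width: 0.0856
0.08561420218450029 [ 0.51436437  0.17100234 -0.02588055] [-0.42904795  0.9527624  -0.60053547]
[ 0.00200709 -0.02288356  0.564499  ]
```

View pics/wr20.png

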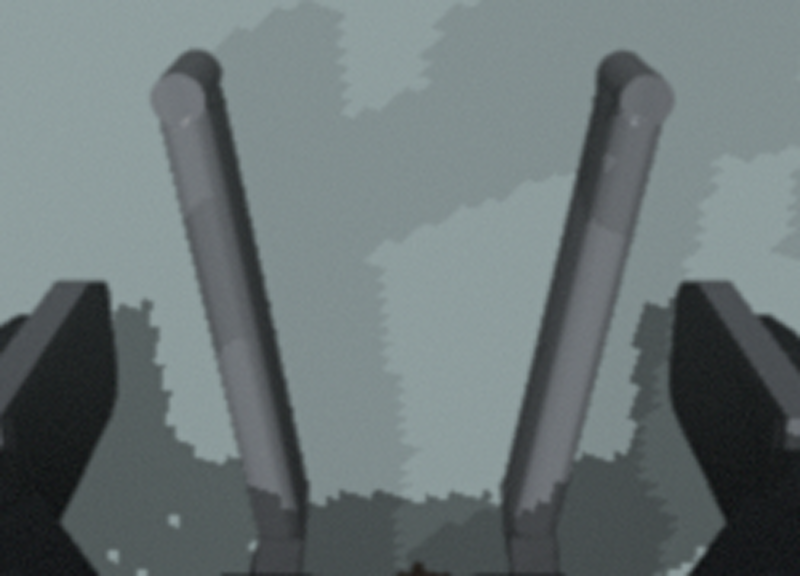

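The fingers are clear; the handles sit about 3 mm towards +y of the finger centre. I shift and lower to tip height of about 10 mm.

```bash
python3 -m handwheel '[[1,[0,0.05,0],0],[1,[0,0.1,0.1],0],[1,[0,0.12,0.2],0],[1,[0,0.12,0.3],0],[1,[0,0.12,0.4],0],[1,[0,0.12,0.5],0],[1,[0,0.12,0.55],0],[1,[0,0.12,0.55],0]]' 20
python3 - <<'E'
from h import *
s=arm.state();print(s["width"],s["position"],s["contact_force"])
im,K,T=cam("wrist");save("wr21.png",cv2.resize(im[160:340,200:450],None,fx=3.2,fy=3.2,interpolation=cv2.INTER_CUBIC))
E
```

```text
time_s: 16.57
position: [0.5164, 0.1719, -0.0411]
orientation: [1.783, 2.582, 0.023]
contact_force: [0.0, -0.7, 0.5]
width: 0.0853
0.0852981305363526 [ 0.51639558  0.17191009 -0.04114235] [ 0.01923686 -0.69703972  0.50160194]
```

View pics/wr21.png

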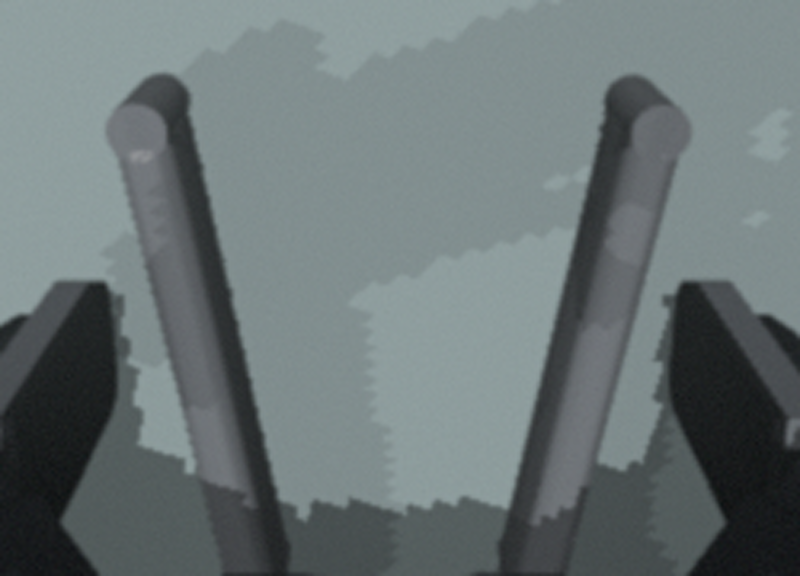

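Centred to about 1 mm with no contact. I close to 0.74, raising to keep the tips off the table.

```bash
python3 -m handwheel '[[0.97,[0,0.02,-0.04],0],[0.94,[0,0.03,-0.08],0],[0.91,[0,0.03,-0.12],0],[0.88,[0,0.03,-0.16],0],[0.84,[0,0.03,-0.2],0],[0.8,[0,0.03,-0.24],0],[0.77,[0,0.03,-0.27],0],[0.74,[0,0.03,-0.3],0]]' 20
python3 - <<'E'
from h import *
s=arm.state();print(s["width"]/.085,s["position"],s["contact_force"])
im,K,T=cam("wrist");save("wr22.png",cv2.resize(im[160:340,200:450],None,fx=3.2,fy=3.2,interpolation=cv2.INTER_CUBIC))
E
```

```text
time_s: 17.28
position: [0.5172, 0.1722, -0.0333]
orientation: [1.783, 2.582, 0.024]
contact_force: [-0.2, -0.2, -0.5]
width: 0.0635
0.747630324031443 [ 0.51720728  0.17216949 -0.03327239] [-0.24991952 -0.235974   -0.47074838]
```

View pics/wr22.png

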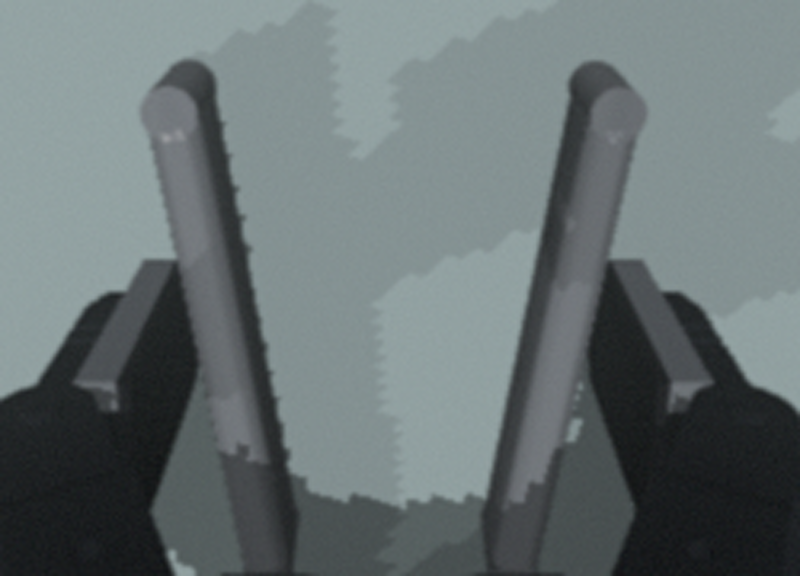

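Handles are gripped squarely (tips at (178,262) and (610,262)) and there is no vertical force. Now small steps, comparing commanded and measured opening.

```bash
python3 -m handwheel '[[0.735,[0,0,0],0],[0.73,[0,0,0],0],[0.725,[0,0,0],0],[0.72,[0,0,-0.02],0],[0.715,[0,0,-0.02],0],[0.71,[0,0,-0.02],0],[0.71,[0,0,-0.02],0],[0.71,[0,0,-0.02],0]]' 20
python3 -c "
from h import *
s=arm.state();print(s['width']/.0854,s['joint_torque'].round(2))"
python3 -m handwheel '[[0.705,[0,0,0],0],[0.7,[0,0,0],0],[0.695,[0,0,0],0],[0.69,[0,0,-0.02],0],[0.685,[0,0,-0.02],0],[0.68,[0,0,-0.02],0],[0.68,[0,0,-0.02],0],[0.68,[0,0,-0.02],0]]' 20
python3 -c "
from h import *
s=arm.state();print(s['width']/.0854,s['joint_torque'].round(2))"
```

```text
time_s: 18.0
position: [0.5172, 0.1722, -0.0327]
orientation: [1.783, 2.582, 0.024]
contact_force: [-0.7, 0.1, 0.9]
width: 0.0605
0.7083344607078755 [-6.000e-02 -8.032e+01  4.016e+01 -3.600e-01 -2.000e-02  0.000e+00]
time_s: 18.67
position: [0.5172, 0.1721, -0.0322]
orientation: [1.783, 2.582, 0.024]
contact_force: [0.1, 0.0, 0.8]
width: 0.0583
0.6825060379347627 [-5.000e-02 -8.038e+01  4.023e+01 -3.500e-01 -1.000e-02  0.000e+00]
```

```bash
cat > w.py <<'E'
from h import *
import sys
ws=[];fs=[]
for i in range(5):
    s=arm.state();ws.append(s["width"]);fs.append(s["contact_force"]);grab_frame("scene")
f=grab_frame("scene")["image"]
print("w mm",np.round(np.array(ws)*1e3,2),"mean",np.mean(ws)*1e3,"frac",np.mean(ws)/.0854,"F",np.mean(fs,0).round(2),s["time_s"])
if len(sys.argv)>1: save(sys.argv[1],cv2.resize(f[200:260,320:420],None,fx=8,fy=8,interpolation=cv2.INTER_CUBIC))
E
python3 -m handwheel '[[0.675,[0,0,0],0],[0.67,[0,0,0],0],[0.665,[0,0,0],0],[0.66,[0,0,-0.02],0],[0.655,[0,0,-0.02],0],[0.65,[0,0,-0.02],0],[0.65,[0,0,-0.02],0],[0.65,[0,0,-0.02],0]]' 20
python3 w.py sc23.png
```

```text
time_s: 19.33
position: [0.5171, 0.1721, -0.0317]
orientation: [1.783, 2.582, 0.024]
contact_force: [-0.5, 0.4, 2.3]
width: 0.0552
w mm [55.19 55.44 56.02 55.82 55.39] mean 55.57045954187427 frac 0.6507079571648041 F [-0.21 -0.41  1.66] 19.5333
```

View pics/sc23.png

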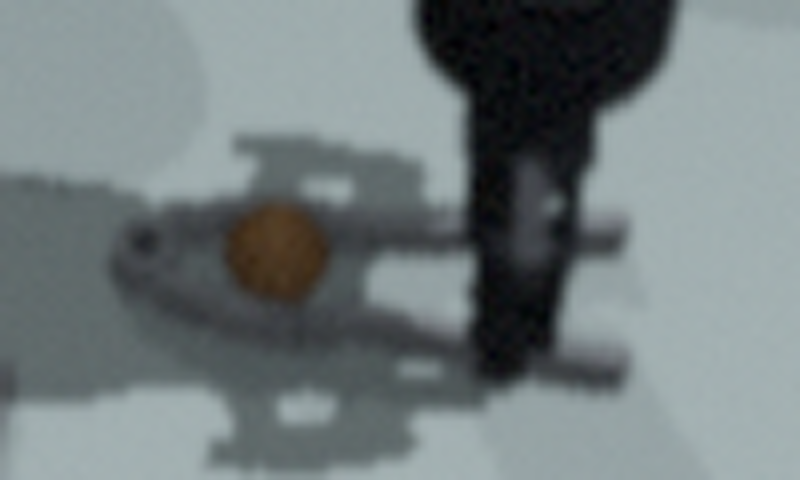

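No load yet: the opening matches the command and the nut is upright at crop (277,252). Continue.

```bash
python3 -m handwheel '[[0.645,[0,0,0],0],[0.64,[0,0,-0.01],0],[0.635,[0,0,-0.02],0],[0.63,[0,0,-0.03],0],[0.625,[0,0,-0.03],0],[0.62,[0,0,-0.03],0],[0.62,[0,0,-0.03],0],[0.62,[0,0,-0.03],0]]' 20
python3 w.py
python3 -m handwheel '[[0.615,[0,0,0],0],[0.61,[0,0,-0.01],0],[0.605,[0,0,-0.02],0],[0.6,[0,0,-0.02],0],[0.6,[0,0,-0.02],0],[0.6,[0,0,-0.02],0],[0.6,[0,0,-0.02],0],[0.6,[0,0,-0.02],0]]' 20
python3 w.py sc24.png
```

```text
time_s: 20.3
position: [0.5171, 0.1721, -0.0309]
orientation: [1.783, 2.582, 0.024]
contact_force: [-1.1, -0.6, 0.9]
width: 0.0528
w mm [52.81 52.8  53.37 53.17 52.8 ] mean 52.989400044914944 frac 0.6204847780435006 F [-0.44  0.13  0.99] 20.5
time_s: 21.27
position: [0.5171, 0.1721, -0.0305]
orientation: [1.783, 2.582, 0.024]
contact_force: [-0.3, -0.1, -0.1]
width: 0.0513
w mm [51.27 51.3  51.58 51.31 51.11] mean 51.31281897362598 frac 0.6008526811899998 F [-0.24 -0.27  0.02] 21.4667
```

View pics/sc24.png

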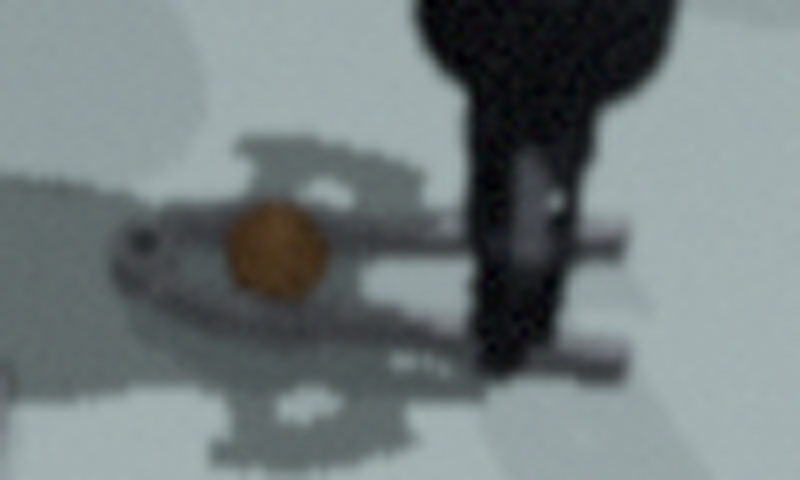

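```bash
python3 -m handwheel '[[0.595,[0,0,0],0],[0.59,[0,0,-0.01],0],[0.585,[0,0,-0.02],0],[0.58,[0,0,-0.02],0],[0.58,[0,0,-0.02],0],[0.58,[0,0,-0.02],0],[0.58,[0,0,-0.02],0],[0.58,[0,0,-0.02],0]]' 20
python3 w.py
python3 -m handwheel '[[0.575,[0,0,0],0],[0.57,[0,0,-0.01],0],[0.565,[0,0,-0.01],0],[0.56,[0,0,-0.01],0],[0.56,[0,0,-0.01],0],[0.56,[0,0,-0.01],0],[0.56,[0,0,-0.01],0],[0.56,[0,0,-0.01],0]]' 20
python3 w.py sc25.png
```

```text
time_s: 22.23
position: [0.5171, 0.1721, -0.03]
orientation: [1.783, 2.582, 0.024]
contact_force: [-0.1, -0.7, 0.2]
width: 0.0495
w mm [49.48 49.83 49.56 49.37 49.81] mean 49.611713068657345 frac 0.5809334082980954 F [-0.13  0.19  0.39] 22.4333
time_s: 23.2
position: [0.5172, 0.1721, -0.0297]
orientation: [1.783, 2.582, 0.024]
contact_force: [0.7, 0.7, 2.0]
width: 0.0477
w mm [47.7  47.83 47.78 47.89 47.74] mean 47.79024291777096 frac 0.5596047180066857 F [0.12 0.28 1.82] 23.4
```

View pics/sc25.png

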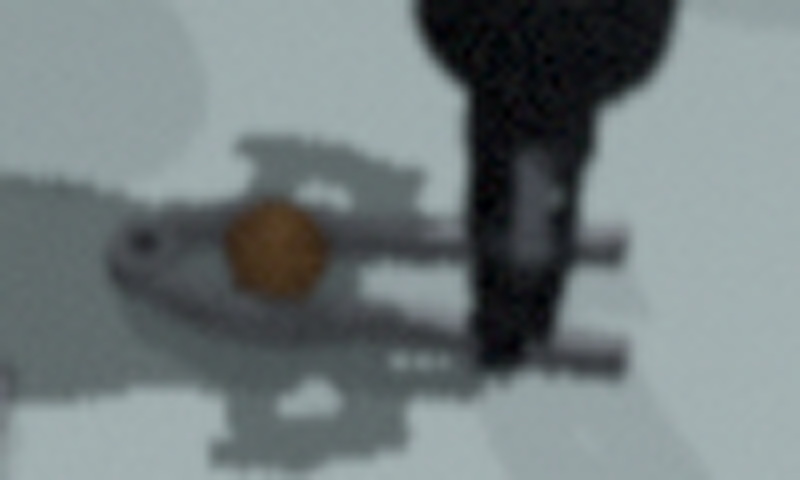

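```bash
python3 -m handwheel '[[0.555,[0,0,0],0],[0.55,[0,0,-0.01],0],[0.545,[0,0,-0.01],0],[0.54,[0,0,-0.01],0],[0.54,[0,0,-0.01],0],[0.54,[0,0,-0.01],0],[0.54,[0,0,-0.01],0],[0.54,[0,0,-0.01],0]]' 20
python3 w.py
python3 -m handwheel '[[0.535,[0,0,0],0],[0.53,[0,0,-0.01],0],[0.525,[0,0,-0.01],0],[0.52,[0,0,-0.01],0],[0.52,[0,0,-0.01],0],[0.52,[0,0,-0.01],0],[0.52,[0,0,-0.01],0],[0.52,[0,0,-0.01],0]]' 20
python3 w.py sc26.png
python3 - <<'E'
from h import *
im,K,T=cam("wrist");save("wr26.png",cv2.resize(im[160:340,200:450],None,fx=3.2,fy=3.2,interpolation=cv2.INTER_CUBIC))
E
```

```text
time_s: 24.17
position: [0.5171, 0.1721, -0.0294]
orientation: [1.783, 2.582, 0.024]
contact_force: [-0.5, -0.9, 1.1]
width: 0.0461
w mm [46.08 46.35 46.01 46.31 46.57] mean 46.26346671370527 frac 0.5417267765070874 F [-0.3   0.03  1.63] 24.3667
time_s: 25.13
position: [0.5172, 0.1722, -0.0292]
orientation: [1.783, 2.582, 0.024]
contact_force: [-0.4, 0.5, 0.5]
width: 0.0444
w mm [44.43 44.47 44.42 44.73 44.73] mean 44.55511861549228 frac 0.5217227004156004 F [-0.05  0.36  1.25] 25.3333
```

View pics/wr26.png

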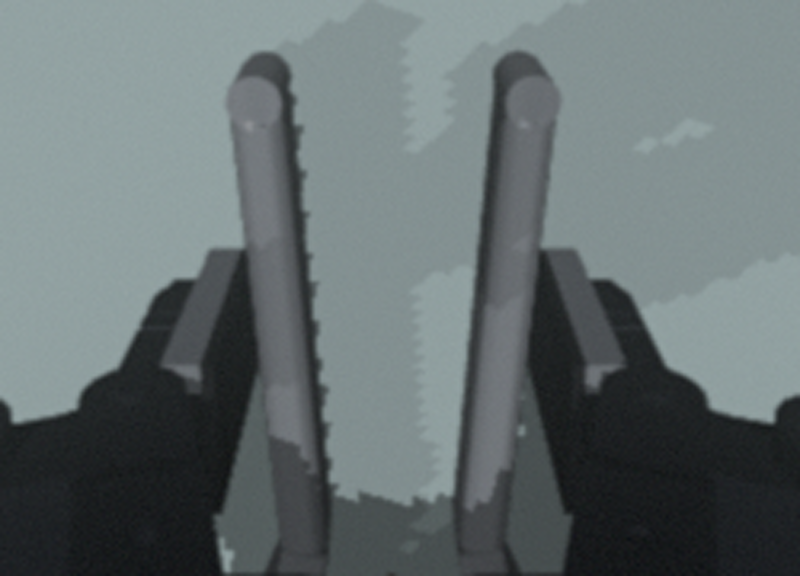

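View pics/sc26.png

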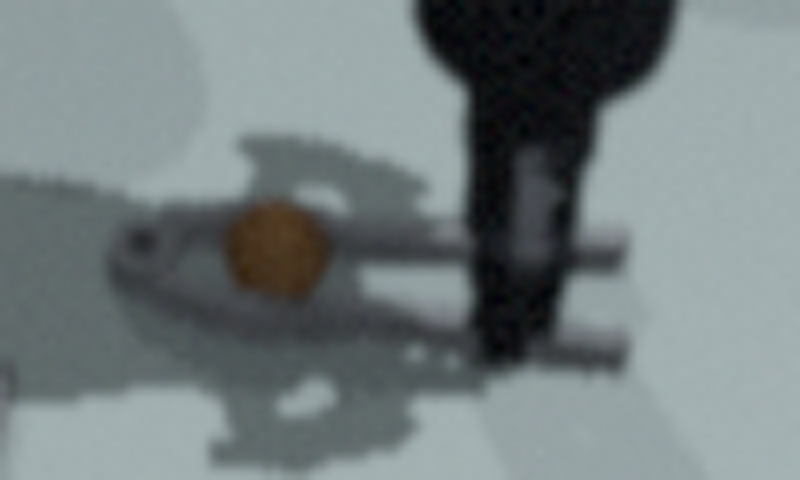

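```bash
python3 - <<'E'
from h import *
s=arm.state()
im,K,T=cam("wrist");f=lambda u,v:(200+u/3.2,160+v/3.2)
for z in (.008,.012):
    a,b=ray(f(254,103),K,T,z),ray(f(532,103),K,T,z); d=np.linalg.norm(a-b); print(z,a,b,d,"q",(d-.0164)/.150, [totool(p-s["position"],s).round(4) for p in (a,b)])
# pad far edge r, using tip corners
m=np.radians(111);pin=np.array([.5535,.0685]);mid=np.array([np.cos(m),np.sin(m)])
print("r tcp",(s["position"][:2]-pin)@mid)
E
```

```text
0.008 [0.48533559 0.19607838 0.008     ] [0.52468253 0.21079621 0.008     ] 0.042009475677052356 q 0.1707298378470157 [array([ 0.0338, -0.0207, -0.0373]), array([ 0.0337,  0.0213, -0.0367])]
0.012 [0.48543214 0.19735468 0.012     ] [0.5236393  0.21164617 0.012     ] 0.04079256881636701 q 0.16261712544244672 [array([ 0.035 , -0.0201, -0.0413]), array([ 0.0349,  0.0207, -0.0407])]
r tcp 0.10980257522879106
```

The handle angle q is about 0.167 by image, so the jaw gap is about 30.7 mm. The earlier views give about 31 mm from cheek to cheek, so contact is only now beginning, which agrees with the opening starting to lag. I expect the peak near 41 mm opening. Smaller steps.

```bash
python3 -m handwheel '[[0.515,[0,0,0],0],[0.51,[0,0,0],0],[0.505,[0,0,0],0],[0.505,[0,0,0],0],[0.505,[0,0,0],0],[0.505,[0,0,0],0],[0.505,[0,0,0],0],[0.505,[0,0,0],0]]' 20
python3 w.py
python3 -m handwheel '[[0.5,[0,0,0],0],[0.495,[0,0,0],0],[0.49,[0,0,0],0],[0.49,[0,0,0],0],[0.49,[0,0,0],0],[0.49,[0,0,0],0],[0.49,[0,0,0],0],[0.49,[0,0,0],0]]' 20
python3 w.py
```

```text
time_s: 26.2
position: [0.5173, 0.1722, -0.0291]
orientation: [1.783, 2.581, 0.024]
contact_force: [-0.1, 0.3, 4.2]
width: 0.0434
w mm [43.38 42.93 42.98 43.15 43.24] mean 43.13440806639013 frac 0.5050867455080811 F [-0.07  0.13  4.93] 26.4
time_s: 27.17
position: [0.5174, 0.1723, -0.029]
orientation: [1.783, 2.581, 0.025]
contact_force: [-1.4, -0.2, 6.6]
width: 0.0419
w mm [41.86 42.09 42.35 41.64 42.09] mean 42.00705812687723 frac 0.49188592654422986 F [-0.72  0.01  7.05] 27.3667
```

```bash
python3 -m handwheel '[[0.487,[0,0,0],0],[0.483,[0,0,-0.01],0],[0.48,[0,0,-0.02],0],[0.48,[0,0,-0.02],0],[0.48,[0,0,-0.02],0],[0.48,[0,0,-0.02],0],[0.48,[0,0,-0.02],0],[0.48,[0,0,-0.02],0]]' 20
python3 w.py
python3 -m handwheel '[[0.477,[0,0,0],0],[0.473,[0,0,-0.01],0],[0.47,[0,0,-0.01],0],[0.47,[0,0,-0.01],0],[0.47,[0,0,-0.01],0],[0.47,[0,0,-0.01],0],[0.47,[0,0,-0.01],0],[0.47,[0,0,-0.01],0]]' 20
python3 w.py
```

```text
time_s: 28.13
position: [0.5172, 0.1721, -0.0286]
orientation: [1.783, 2.581, 0.024]
contact_force: [0.2, 0.2, -1.2]
width: 0.0405
w mm [40.54 41.04 41.33 41.37 41.17] mean 41.09046872367649 frac 0.4811530295512469 F [-0.26 -0.12 -1.03] 28.3333
time_s: 29.1
position: [0.5173, 0.1722, -0.0282]
orientation: [1.783, 2.581, 0.025]
contact_force: [-1.1, 0.1, -1.3]
width: 0.04
w mm [40.   40.02 40.41 40.04 40.35] mean 40.16500660843456 frac 0.4703162366327232 F [-0.09  0.83 -1.32] 29.3
```

Width is too stiff to show the load, but the vertical friction at the pads does: Fz rose when the pads swung down under load. I use a 1 mm downward nudge as a probe of squeeze force.

```bash
python3 -m handwheel '[[0.47,[0,0,0.01],0],[0.47,[0,0,0.02],0],[0.47,[0,0,0.03],0],[0.47,[0,0,0.04],0],[0.47,[0,0,0.04],0],[0.47,[0,0,0.04],0],[0.47,[0,0,0.04],0],[0.47,[0,0,0.04],0]]' 20
python3 w.py sc30.png
python3 -c "
from h import *
print(arm.state()['position'])
im,K,T=cam('wrist');save('wr30.png',cv2.resize(im[160:340,200:450],None,fx=3.2,fy=3.2,interpolation=cv2.INTER_CUBIC))"
```

```text
time_s: 30.07
position: [0.5174, 0.1722, -0.0289]
orientation: [1.783, 2.581, 0.025]
contact_force: [-2.4, -0.7, 6.1]
width: 0.0403
w mm [40.32 40.14 40.42 39.97 40.07] mean 40.185399391653156 frac 0.4705550280053063 F [-2.76 -0.82  5.99] 30.2667
[ 0.51740748  0.17214898 -0.02891723]
```

View pics/wr30.png

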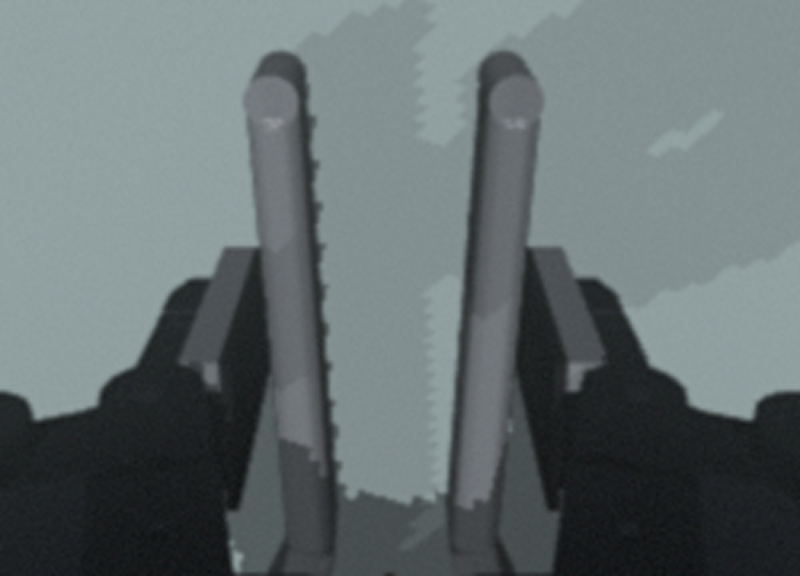

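View pics/sc30.png

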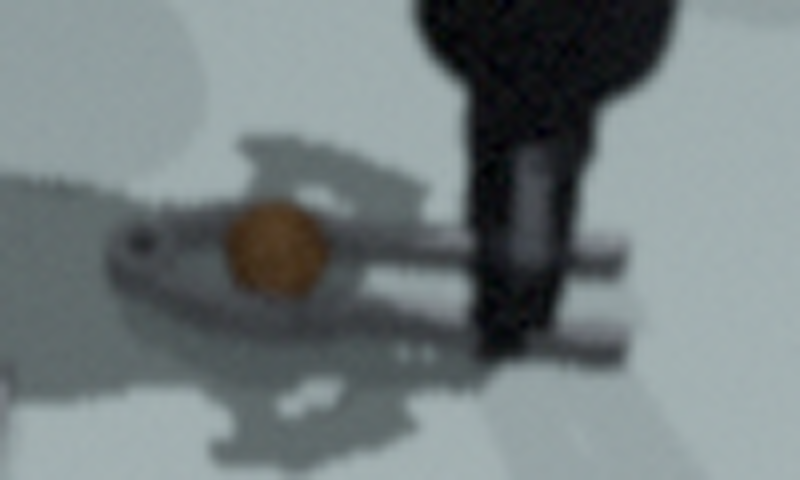

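The probe gives 6–7 N, so the handles are under load with the gap at about 29.3 mm. Step on, probing in each call.

```bash
python3 -m handwheel '[[0.468,[0,0,-0.04],0],[0.464,[0,0,-0.04],0],[0.46,[0,0,-0.04],0],[0.46,[0,0,-0.02],0],[0.46,[0,0,0],0],[0.46,[0,0,0.01],0],[0.46,[0,0,0.01],0],[0.46,[0,0,0.01],0]]' 20
python3 w.py
python3 -m handwheel '[[0.458,[0,0,-0.04],0],[0.454,[0,0,-0.04],0],[0.45,[0,0,-0.04],0],[0.45,[0,0,-0.02],0],[0.45,[0,0,0],0],[0.45,[0,0,0.01],0],[0.45,[0,0,0.01],0],[0.45,[0,0,0.01],0]]' 20
python3 w.py
```

```text
time_s: 31.08
position: [0.5175, 0.1722, -0.0289]
orientation: [1.783, 2.581, 0.025]
contact_force: [-2.7, -1.2, 7.1]
width: 0.0395
w mm [39.5  39.41 39.5  39.41 39.26] mean 39.41732547343709 frac 0.4615611882135491 F [-3.12 -0.93  6.92] 31.2833
time_s: 32.05
position: [0.5175, 0.1722, -0.0289]
orientation: [1.783, 2.581, 0.025]
contact_force: [-2.8, -1.1, 7.0]
width: 0.0389
w mm [38.92 38.28 38.38 38.44 38.88] mean 38.58075696868792 frac 0.45176530408299675 F [-3.24 -0.99  7.52] 32.25
```

```bash
python3 -m handwheel '[[0.448,[0,0,-0.04],0],[0.444,[0,0,-0.04],0],[0.44,[0,0,-0.04],0],[0.44,[0,0,-0.02],0],[0.44,[0,0,0],0],[0.44,[0,0,0.01],0],[0.44,[0,0,0.01],0],[0.44,[0,0,0.01],0]]' 20
python3 w.py
python3 -m handwheel '[[0.438,[0,0,-0.04],0],[0.434,[0,0,-0.04],0],[0.43,[0,0,-0.04],0],[0.43,[0,0,-0.02],0],[0.43,[0,0,0],0],[0.43,[0,0,0.01],0],[0.43,[0,0,0.01],0],[0.43,[0,0,0.01],0]]' 20
python3 w.py sc33.png
python3 -c "
from h import *
im,K,T=cam('wrist');save('wr33.png',cv2.resize(im[160:340,200:450],None,fx=3.2,fy=3.2,interpolation=cv2.INTER_CUBIC))"
```

```text
time_s: 33.02
position: [0.5175, 0.1722, -0.0289]
orientation: [1.783, 2.581, 0.025]
contact_force: [-3.1, -0.7, 8.3]
width: 0.0376
w mm [37.62 38.11 37.52 37.98 37.69] mean 37.7840316465698 frac 0.4424359677584286 F [-3.26 -1.31  8.02] 33.2167
time_s: 33.98
position: [0.5175, 0.1723, -0.0288]
orientation: [1.783, 2.581, 0.026]
contact_force: [-3.7, -0.7, 8.5]
width: 0.0367
w mm [36.66 37.15 36.74 36.85 37.09] mean 36.89727826478739 frac 0.4320524386977446 F [-3.57 -0.81  8.8 ] 34.1833
```

View pics/wr33.png

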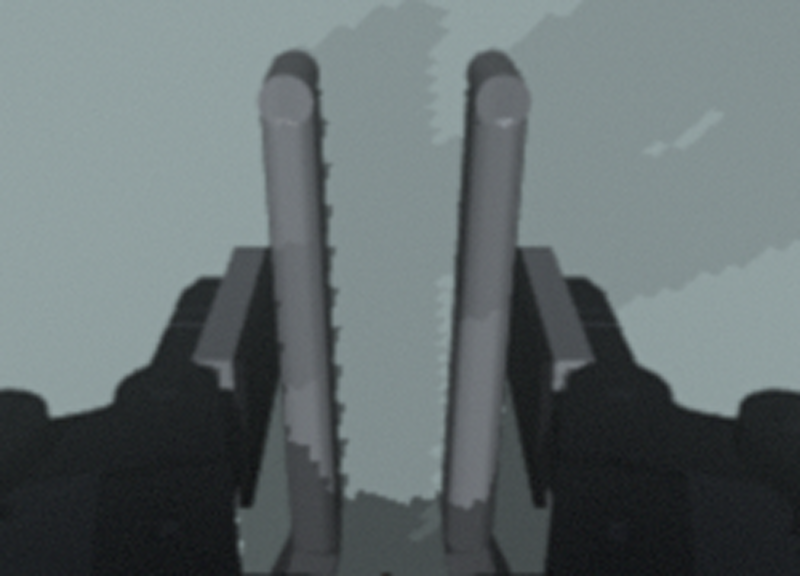

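View pics/sc33.png

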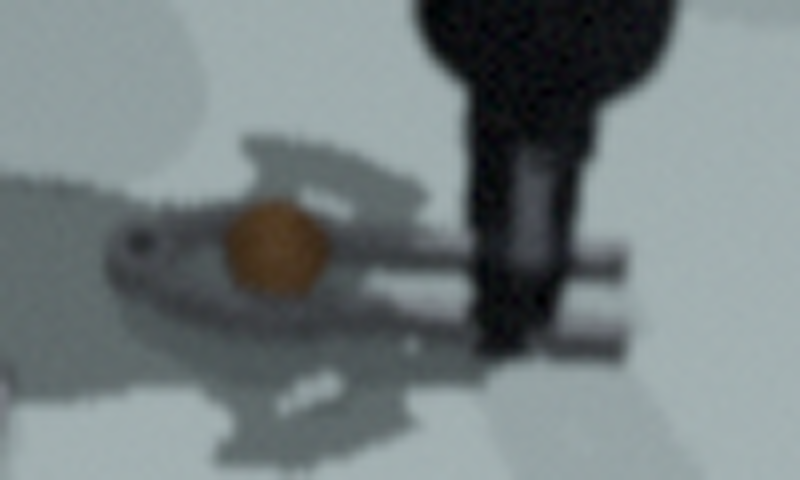

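The gap is about 28.2 mm and the probe force is still slowly rising, so the shell has not given yet: the nut is near the small end of its range. Continue.

```bash
python3 -m handwheel '[[0.428,[0,0,-0.04],0],[0.424,[0,0,-0.04],0],[0.42,[0,0,-0.04],0],[0.42,[0,0,-0.02],0],[0.42,[0,0,0],0],[0.42,[0,0,0.01],0],[0.42,[0,0,0.01],0],[0.42,[0,0,0.01],0]]' 20
python3 w.py
```

```text
time_s: 35.0
position: [0.5176, 0.1723, -0.0286]
orientation: [1.783, 2.581, 0.026]
contact_force: [-4.4, -1.1, 9.4]
width: 0.0361
w mm [36.11 35.82 35.9  35.39 35.97] mean 35.840281706389575 frac 0.4196754298172081 F [-4.3  -1.26  9.77] 35.2
```

```bash
python3 -m handwheel '[[0.418,[0,0,-0.04],0],[0.414,[0,0,-0.04],0],[0.41,[0,0,-0.04],0],[0.41,[0,0,-0.02],0],[0.41,[0,0,0],0],[0.41,[0,0,0.01],0],[0.41,[0,0,0.01],0],[0.41,[0,0,0.01],0]]' 20
python3 w.py
```

```text
time_s: 35.97
position: [0.5176, 0.1723, -0.0285]
orientation: [1.783, 2.581, 0.026]
contact_force: [-3.9, -0.3, 8.8]
width: 0.0349
w mm [34.86 35.35 35.08 35.31 35.25] mean 35.17052506461815 frac 0.411832846189908 F [-4.07 -1.26  9.27] 36.1667
```

The probe is ambiguous, so I check the nut's apparent size over the saved scene crops.

```bash
python3 - <<'E'
from h import *
f=grab_frame("scene")["image"]; save("sc34.png",cv2.resize(f[200:260,320:420],None,fx=8,fy=8,interpolation=cv2.INTER_CUBIC))
for n in (23,24,25,26,30,33,34):
    im=cv2.imread(f"pics/sc{n}.png")[:,:,::-1].astype(float)
    w=np.clip((im[...,0]-im[...,2])-8,0,40)/40; w[:, :180]=0;w[:,380:]=0
    ys,xs=np.mgrid[:w.shape[0],:w.shape[1]]
    A=w.sum();cx=(w*xs).sum()/A;cy=(w*ys).sum()/A
    m=cv2.moments(w.astype(np.float32));C=np.array([[m['mu20'],m['mu11']],[m['mu11'],m['mu02']]])/m['m00']
    print(n,round(A),round(cx,1),round(cy,1),"sd",np.sqrt(np.diag(C)).round(2),round(C[0,1],1))
E
```

```text
23 5034 277.0 250.3 sd [23.23 22.31] 27.2
24 5030 276.6 250.3 sd [23.22 22.4 ] 31.8
25 5067 277.2 249.0 sd [22.93 22.38] 28.3
26 5107 276.8 248.6 sd [23.44 22.38] 27.9
30 5028 277.2 248.4 sd [23.46 21.95] 41.2
33 5066 276.9 247.9 sd [23.3  22.02] 33.1
34 5093 276.7 248.1 sd [23.35 21.95] 28.9
```

View pics/sc34.png

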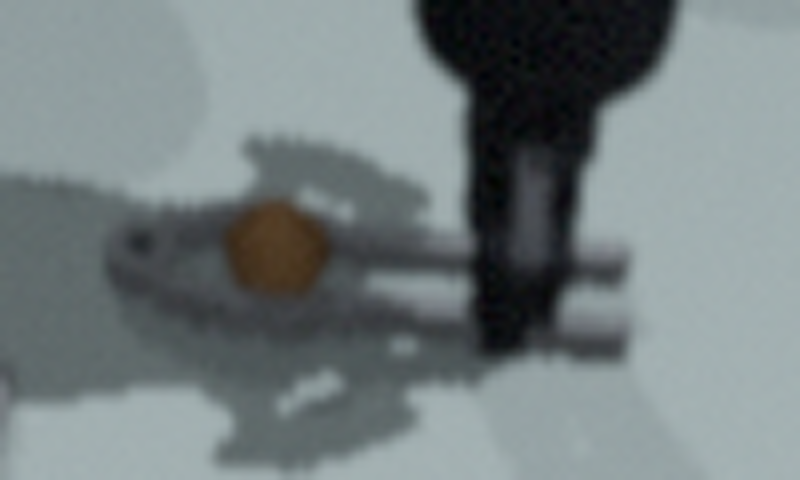

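The nut's image narrowed by about 2% and no more. The decisive cheap test is to ease the fingers open a little: an uncracked shell springs the handles back out, a cracked one leaves them where they are.

```bash
python3 - <<'E'
from h import *
im,K,T=cam('wrist');save('wr34.png',cv2.resize(im[160:340,200:450],None,fx=3.2,fy=3.2,interpolation=cv2.INTER_CUBIC))
E
python3 -m handwheel '[[0.42,[0,0,-0.02],0],[0.43,[0,0,-0.02],0],[0.44,[0,0,-0.02],0],[0.45,[0,0,-0.02],0],[0.46,[0,0,-0.02],0],[0.47,[0,0,-0.02],0],[0.48,[0,0,-0.02],0],[0.48,[0,0,-0.02],0]]' 20
python3 - <<'E'
from h import *
s=arm.state();print(s["width"],s["contact_force"],s["position"])
im,K,T=cam('wrist');save('wr35.png',cv2.resize(im[160:340,200:450],None,fx=3.2,fy=3.2,interpolation=cv2.INTER_CUBIC))
E
```

```text
time_s: 37.03
position: [0.5176, 0.1723, -0.0281]
orientation: [1.783, 2.581, 0.026]
contact_force: [1.1, -0.5, -0.9]
width: 0.0412
0.041210723586195555 [ 1.0666301  -0.51008804 -0.93485685] [ 0.51756404  0.1723156  -0.02807638]
```

View pics/wr34.png

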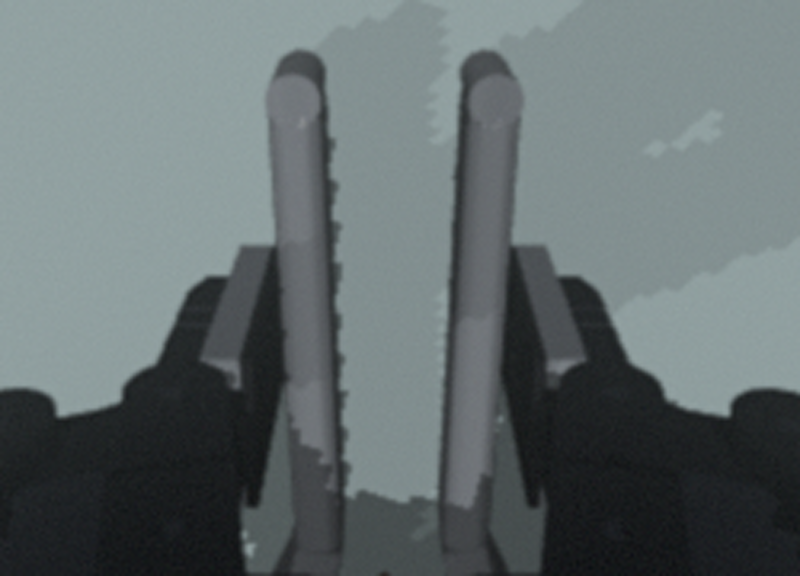

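View pics/wr35.png

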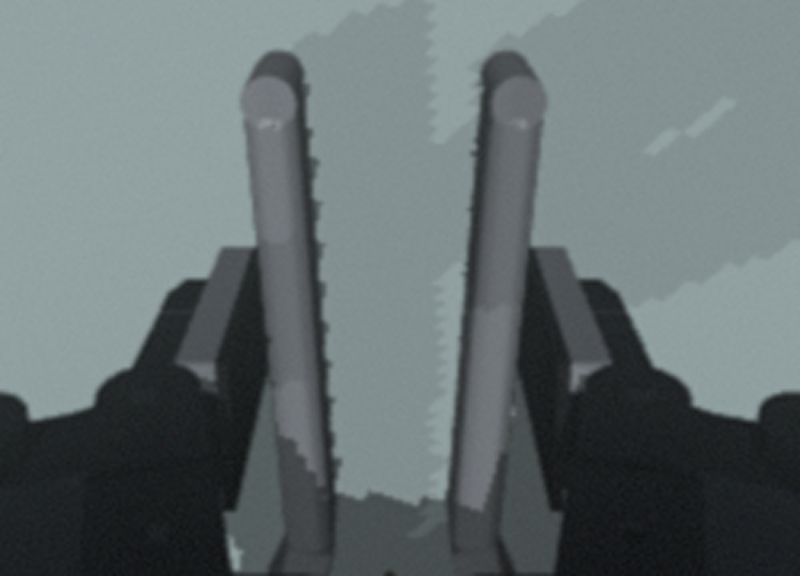

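They sprang back (ends from 294/495 to 268/519), so the shell is whole and elastic. I open on until the handles stop following, which gives the exact contact opening.

```bash
python3 -m handwheel '[[0.49,[0,0,0],0],[0.5,[0,0,0],0],[0.51,[0,0,0],0],[0.52,[0,0,0],0],[0.53,[0,0,0],0],[0.54,[0,0,0],0],[0.55,[0,0,0],0],[0.56,[0,0,0],0]]' 20
python3 - <<'E'
from h import *
s=arm.state();print(s["width"],s["contact_force"],s["position"])
im,K,T=cam('wrist');save('wr36.png',cv2.resize(im[160:340,200:450],None,fx=3.2,fy=3.2,interpolation=cv2.INTER_CUBIC))
E
```

```text
time_s: 37.75
position: [0.5176, 0.1723, -0.028]
orientation: [1.783, 2.581, 0.027]
contact_force: [-0.8, 0.3, -1.3]
width: 0.0476
0.047635504349959695 [-0.77104122  0.29348814 -1.27606267] [ 0.51758643  0.17232473 -0.0280214 ]
```

View pics/wr36.png

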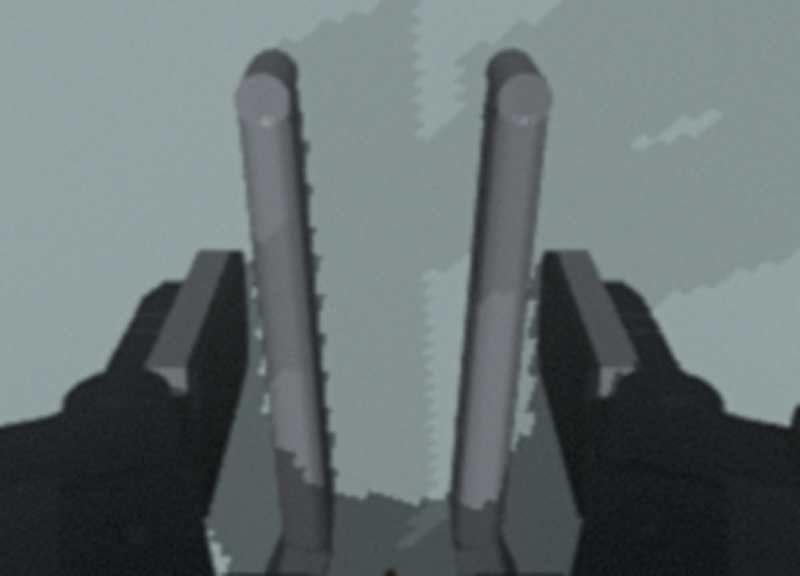

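The handles stopped at separation 262, so contact is at about 42.7 mm opening (gap about 30.0 mm). At 35.2 mm the shell was in by 2.5 mm. The target of 4.1 mm needs about 30.5 mm, and the kernel would be crushed below about 27. I re-close in stages.

```bash
python3 -m handwheel '[[0.54,[0,0,0],0],[0.52,[0,0,0],0],[0.5,[0,0,0],0],[0.48,[0,0,0],0],[0.46,[0,0,-0.01],0],[0.44,[0,0,-0.02],0],[0.42,[0,0,-0.02],0],[0.42,[0,0,-0.02],0]]' 20
python3 -m handwheel '[[0.412,[0,0,0],0],[0.406,[0,0,0],0],[0.4,[0,0,0],0],[0.394,[0,0,0],0],[0.388,[0,0,-0.01],0],[0.382,[0,0,-0.01],0],[0.376,[0,0,-0.01],0],[0.376,[0,0,-0.01],0]]' 20
python3 w.py
python3 -m handwheel '[[0.374,[0,0,0],0],[0.372,[0,0,0],0],[0.37,[0,0,0],0],[0.368,[0,0,0],0],[0.366,[0,0,0],0],[0.364,[0,0,0],0],[0.362,[0,0,0],0],[0.362,[0,0,0],0]]' 20
python3 w.py
python3 - <<'E'
from h import *
im,K,T=cam('wrist');save('wr37.png',cv2.resize(im[160:340,200:450],None,fx=3.2,fy=3.2,interpolation=cv2.INTER_CUBIC))
E
```

```text
time_s: 38.47
position: [0.5179, 0.1725, -0.0272]
orientation: [1.782, 2.581, 0.028]
contact_force: [0.1, 1.1, 6.5]
width: 0.0359
time_s: 39.13
position: [0.5181, 0.1726, -0.0269]
orientation: [1.782, 2.58, 0.028]
contact_force: [2.1, 1.0, 3.2]
width: 0.0324
w mm [32.39 32.02 32.   31.68 32.19] mean 32.05542508868101 frac 0.3753562656754217 F [1.38 0.47 1.37] 39.3333
time_s: 40.1
position: [0.5175, 0.1723, -0.0273]
orientation: [1.783, 2.581, 0.027]
contact_force: [0.7, 0.2, -0.8]
width: 0.031
w mm [30.96 31.08 31.21 31.2  30.95] mean 31.080266999268044 frac 0.3639375526846375 F [-0.18  0.02 -0.1 ] 40.3
```

View pics/wr37.png

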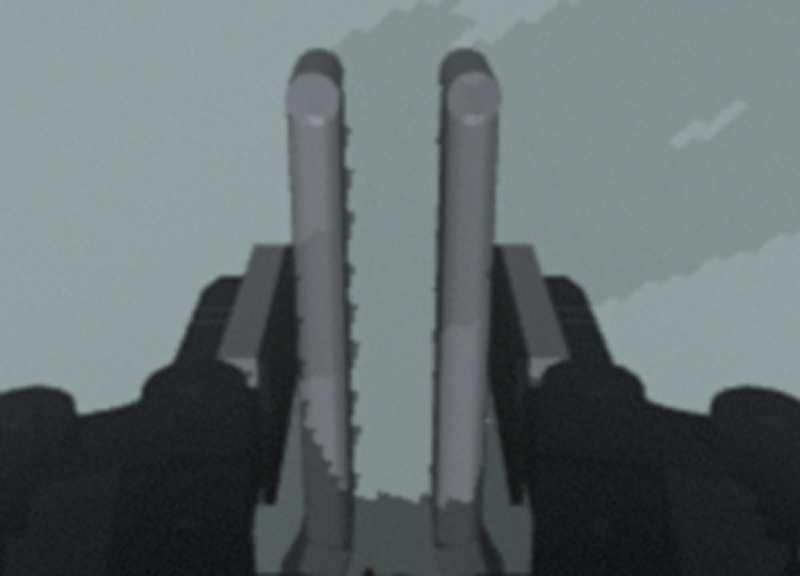

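The probe force fell from 6.5 to about 0 N: the shell gave. Handle separation is 161, i.e. about 4 mm caved in. I stop and ease open to see whether the handles stay.

```bash
python3 -m handwheel '[[0.37,[0,0,0],0],[0.38,[0,0,0],0],[0.4,[0,0,0],0],[0.42,[0,0,0],0],[0.44,[0,0,0],0],[0.46,[0,0,0],0],[0.48,[0,0,0],0],[0.5,[0,0,0],0]]' 20
python3 - <<'E'
from h import *
s=arm.state();print(s["width"],s["contact_force"],s["position"])
im,K,T=cam('wrist');save('wr38.png',cv2.resize(im[160:340,200:450],None,fx=3.2,fy=3.2,interpolation=cv2.INTER_CUBIC))
E
```

```text
time_s: 41.12
position: [0.5176, 0.1723, -0.0273]
orientation: [1.783, 2.581, 0.027]
contact_force: [0.4, 1.0, 0.2]
width: 0.0428
0.04275340253113429 [0.4138307  1.03771848 0.23087039] [ 0.51755859  0.17233774 -0.02727364]
```

View pics/wr38.png

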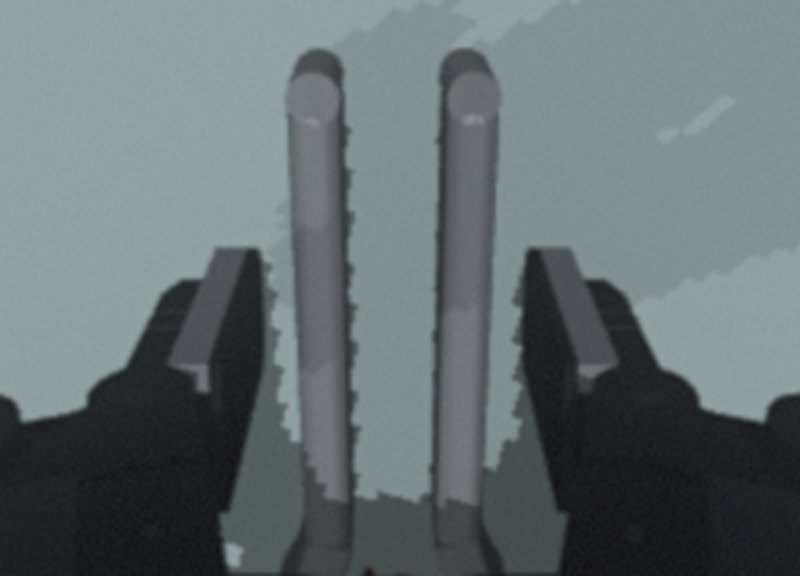

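The handles stayed put (313/474): cracked. I open fully and lift straight away.

```bash
python3 -m handwheel '[[0.6,[0,0,0],0],[0.7,[0,0,0],0],[0.75,[0,0,0],0],[0.75,[0,0,-0.3],0],[0.75,[0,0,-0.8],0],[0.75,[0,0,-1.5],0],[0.75,[0,0,-2.4],0],[0.75,[0,0,-3.4],0]]' 20
python3 - <<'E'
from h import *
im,K,T=cam('wrist');save('wr39.png',cv2.resize(im[140:360,180:460],None,fx=2.8,fy=2.7,interpolation=cv2.INTER_CUBIC))
im,K,T=cam("scene");save("sc39.png",cv2.resize(im[200:260,320:420],None,fx=8,fy=8,interpolation=cv2.INTER_CUBIC))
E
```

```text
time_s: 41.83
position: [0.5158, 0.1712, 0.0587]
orientation: [1.783, 2.581, 0.025]
contact_force: [1.2, -0.1, -0.9]
width: 0.0641
```

View pics/wr39.png

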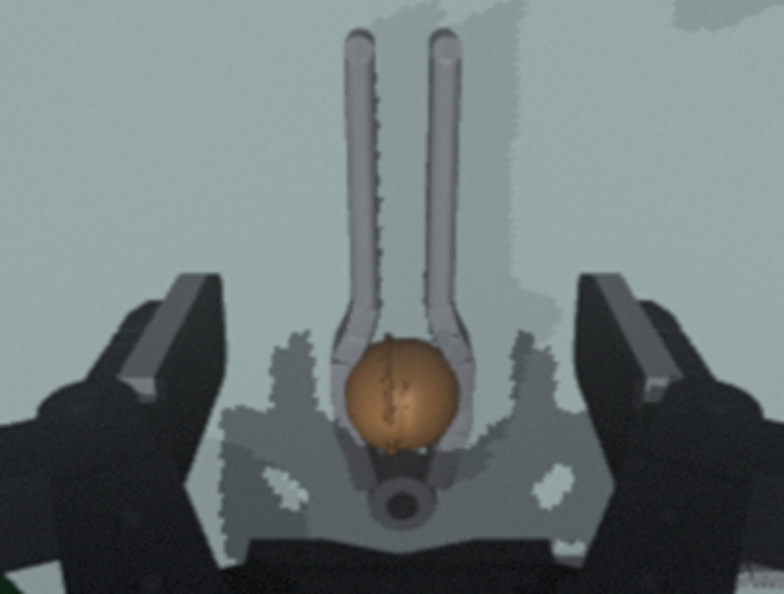

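View pics/sc39.png

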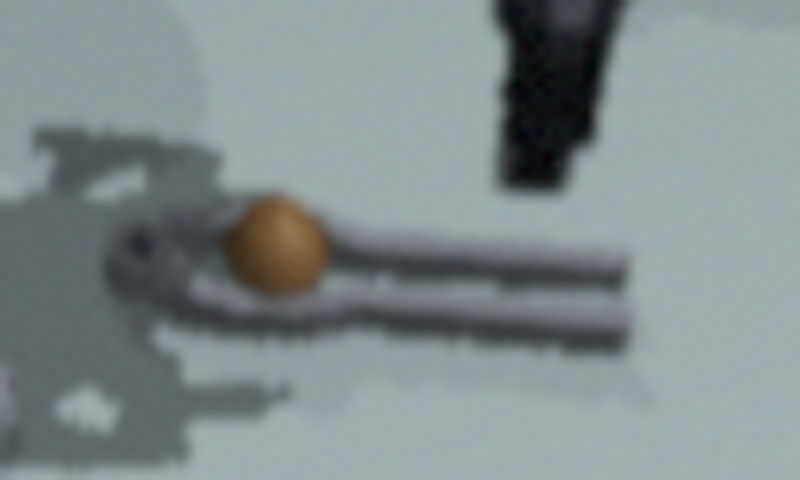

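The crack line shows on the nut at (390,395). The nut is upright in the closed jaws, the nutcracker lies flat, and the gripper is clear. I settle once, check bystanders, and hand in.

```bash
python3 -m handwheel '[[0.75,[0,0,-0.3],0],[0.75,[0,0,-0.6],0],[0.75,[0,0,-0.8],0],[0.75,[0,0,-0.8],0],[0.75,[0,0,-0.8],0],[0.75,[0,0,-0.8],0],[0.75,[0,0,-0.8],0],[0.75,[0,0,-0.8],0]]' 20
python3 - <<'E'
from h import *
im,K,T=cam("scene");save("sc40.png",im)
a=cv2.imread("pics/scene0.png")[:,:,::-1]
for n,(x0,y0,x1,y1) in dict(lantern=(435,245,510,330),pot=(303,155,338,195),brush=(160,112,242,190)).items():
    print(n,np.abs(a[y0:y1,x0:x1].astype(int)-im[y0:y1,x0:x1]).mean())
from station import close_job
print(close_job())
E
```

```text
time_s: 42.6
position: [0.5179, 0.1717, 0.0815]
orientation: [1.781, 2.578, 0.033]
contact_force: [-0.2, -0.1, 0.1]
width: 0.0639
lantern 9.33443137254902
pot 5.229761904761904
brush 29.240723368772148
the job is handed in; nothing more can be done
None
```

View pics/sc40.png

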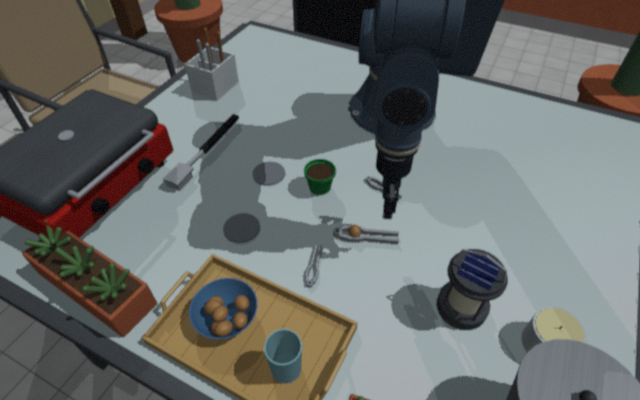

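The walnut is cracked and standing in the nutcracker's jaws, and I handed the job in at 42.6 s. No verdict was reported.

- **What I did:** I gripped the walnut by its seam, stood it between the jaws with its cheeks towards them, and let go. I then squeezed the handles in small steps until the load vanished, stopped, opened the fingers and lifted clear.
- **Last checks:**
  - The handles stayed put when I eased the fingers open, whereas an earlier easing at about 2.5 mm had sprung back.
  - From the finger opening I estimate the shell caved in by about 4 mm, within 3.2 to 5.2 mm. I could not read it directly.
  - A crack line shows on the nut, which is upright. The nutcracker looks flat, and nothing is touching the robot.
  - In the final scene view the lantern at (465,288), the pot at (320,176) and the brush at (200,152) are where they were.
- **What went wrong or disagreed:**
  - The real fingertips sit about 35 mm behind the reported TCP, so my first grasp closed on air above the nut.
  - My first squeeze set the fingers on top of the handle bars, with about 14 N of upward force. I reopened and went lower.
  - The final before-and-after image comparison changed most at the brush. I put that down to the arm's shadow, because its outline had not moved.

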